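# Pen-mark the drilling spots of painted blanks on an x-y stage

### The job

Pick the painted square blanks (two or three of red, yellow, blue) out of the off-cuts in the aluminium bin and lay them flat on the green carrier, each on a cork pad of its own. When all are loaded, slide the carrier to bring the white spot of each blank under the fixed purple pen and push the pen's cap fully down there, red first, then yellow, then blue (passing over a colour that is absent). Then lay the blanks flat side by side in the red tray, leave the carrier pulled all the way back towards the robot, leave the off-cuts in the bin, and do not disturb the bottle, jar and screwdriver.

Things in the scene. Friction and masses are not known exactly. Their poses are not given: they have to be found in the camera images.
- stage: fixed marking stage: steel base plate, two slides, a grey column and an arm holding the pen. Origin: on the table, under the point 'board' when both slides read 0. Its x axis (roughly away from the robot) and y axis are the slide directions. Column (35 x 50 mm, 135 mm tall) 320 mm along +x; the arm (22 mm wide, z 113 to 135 mm) runs from it back to the pen, 130 mm along +x
- xslide (a joint): travel of the lower slide along the stage's +x, m: 0 (stop nearest the robot, pulled all the way back) to 0.17. Carries the cross slide and the carrier. About 2 N of friction; it stays where it is left
- carrier (a joint): travel of the upper slide, the carrier board itself, along the stage's +y, m: -0.08 to 0.08. About 2 N of friction; it stays where it is left. The carrier never turns relative to the stage
- board (a point): reference point on the top face of the green carrier board, 55 mm above the table; axes as the stage. The board is 12 mm thick, flat with no rim; its edges lie 100 mm from this point towards the robot, 120 mm away from the robot and 120 mm to either side. Blanks just lie on it by friction
- knob (a point): centre of the top of the black round knob, 22 mm diameter, 45 mm tall, fixed upright on the carrier at its edge nearest the robot, 105 mm from the point 'board'; hold it to slide the carrier both ways
- pad0 (a point): centre of the cork pad nearest the robot (a 52 mm square inlaid flush in the board), 15 mm from the point 'board' towards the knob
- pad1 (a point): centre of the left far cork pad, at x +50, y +55 mm from the point 'board'
- pad2 (a point): centre of the right far cork pad, at x +50, y -55 mm from the point 'board'
- pen (a joint): how far the pen is pushed down, m: 0 (up, at rest) to 0.008 (fully down); a spring returns it, 2 N at the start and 5.5 N fully down
- pen_tip (a point): lower tip of the purple pen, which stands upright in the arm's end (aluminium sleeve 32 mm across, z 108 to 144 mm); at rest 75 mm above the table, so 8 mm above the top of a blank on the carrier
- pen_cap (a point): centre of the top of the pen's purple cap, a disc 32 mm across, 167 mm above the table at rest, straight above the tip; push it down from above
- tile_red: red blank: plywood square 44 x 44 mm, 12 mm thick, 15 to 28 g, top face painted red with a white spot 10 mm across at its centre that shows where the pen must mark it. Origin: centre of the underside (the spot is straight above it); x and y along its sides, z up. It starts flat in the bin. May be absent
- tile_yellow: yellow blank: plywood square 44 x 44 mm, 12 mm thick, 15 to 28 g, top face painted yellow with a white spot 10 mm across at its centre that shows where the pen must mark it. Origin: centre of the underside (the spot is straight above it); x and y along its sides, z up. It starts flat in the bin. May be absent
- tile_blue: blue blank: plywood square 44 x 44 mm, 12 mm thick, 15 to 28 g, top face painted blue with a white spot 10 mm across at its centre that shows where the pen must mark it. Origin: centre of the underside (the spot is straight above it); x and y along its sides, z up. It starts flat in the bin. May be absent
- bin: fixed shallow aluminium bin, 220 x 270 mm outside, walls 3 mm thick and 22 mm tall, floor 3 mm thick; holds the blanks and three off-cuts at the start, all lying flat side by side, none stacked. Origin: centre of its underside on the table. Stands to the left or to the right of the stage
- tray: fixed shallow red plastic tray, 200 x 250 mm outside, walls 3 mm thick and 22 mm tall, floor 3 mm thick, empty at the start. Origin: centre of its underside on the table. Stands on the other side of the stage
- offcut: wooden off-cut 46 x 22 x 14 mm in the bin, to be left there; origin: centre of its underside, x along its length
- sander: cork sanding block 40 x 26 x 18 mm in the bin, to be left there; origin: centre of its underside, x along its length
- strip: brass strip 50 x 14 x 6 mm in the bin, to be left there; origin: centre of its underside, x along its length
- bottle: clear bottle with purple cap, 50 mm across, 130 mm tall, bystander; origin: centre of its underside
- jar: amber jar with yellow lid, 56 mm across, 70 mm tall, bystander; origin: centre of its underside
- driver: yellow-handled screwdriver lying on the table, bystander; origin: under its middle
Things that resemble listed ones, but are neither listed nor needed, are in the scene too. What is shaped like the tile_red but black or orange is not meant.

How it is judged:
On the way, in this order (a step that is already met when the one before it is completed fails the run):
1. every blank that is there lies flat on the carrier, each within 15 mm of the centre of a cork pad of its own, released (angle between each of tile_red, tile_yellow, tile_blue's own z axis and vertical below 0.1 rad and z of tile_red in the frame of board between -0.004 and 0.004 m and (horizontal distance between tile_red and pad0 below 0.015 m or horizontal distance between tile_red and pad1 below 0.015 m or horizontal distance between tile_red and pad2 below 0.015 m) and contact force between the fingers and tile_red below 0.5 N and z of tile_yellow in the frame of board between -0.004 and 0.004 m and (horizontal distance between tile_yellow and pad0 below 0.015 m or horizontal distance between tile_yellow and pad1 below 0.015 m or horizontal distance between tile_yellow and pad2 below 0.015 m) and contact force between the fingers and tile_yellow below 0.5 N and z of tile_blue in the frame of board between -0.004 and 0.004 m and (horizontal distance between tile_blue and pad0 below 0.015 m or horizontal distance between tile_blue and pad1 below 0.015 m or horizontal distance between tile_blue and pad2 below 0.015 m) and contact force between the fingers and tile_blue below 0.5 N), for 0.2 s.
2. the pen is pressed down at least 6 mm with the white spot of the red blank under its tip (within 5 mm, level), the blank lying flat on the carrier (angle between tile_red's own z axis and vertical below 0.1 rad and z of tile_red in the frame of board between -0.004 and 0.004 m and horizontal distance between tile_red and pen_tip below 0.005 m and z of pen_tip in the frame of tile_red below 0.014 m), for 0.1 s.
3. the pen is pressed down at least 6 mm with the white spot of the yellow blank under its tip (within 5 mm, level), the blank lying flat on the carrier (angle between tile_yellow's own z axis and vertical below 0.1 rad and z of tile_yellow in the frame of board between -0.004 and 0.004 m and horizontal distance between tile_yellow and pen_tip below 0.005 m and z of pen_tip in the frame of tile_yellow below 0.014 m), for 0.1 s.
4. the pen is pressed down at least 6 mm with the white spot of the blue blank under its tip (within 5 mm, level), the blank lying flat on the carrier (angle between tile_blue's own z axis and vertical below 0.1 rad and z of tile_blue in the frame of board between -0.004 and 0.004 m and horizontal distance between tile_blue and pen_tip below 0.005 m and z of pen_tip in the frame of tile_blue below 0.014 m), for 0.1 s.
At the end, for the whole second after the job is handed in: every blank lies flat in the red tray (centre within 95 x 120 mm of the tray's centre, on its floor, not stacked, at rest), the lower slide is within 8 mm of its stop nearest the robot, the pen is up, and the three off-cuts lie in the bin (x of tile_red in the frame of tray between -0.095 and 0.095 m and y of tile_red in the frame of tray between -0.12 and 0.12 m and angle between each of tile_red, tile_yellow, tile_blue's own z axis and vertical below 0.1 rad and z of each of tile_red, tile_yellow, tile_blue in the frame of tray below 0.009 m and linear speed of each of tile_red, tile_yellow, tile_blue below 0.02 m/s and x of tile_yellow in the frame of tray between -0.095 and 0.095 m and y of tile_yellow in the frame of tray between -0.12 and 0.12 m and x of tile_blue in the frame of tray between -0.095 and 0.095 m and y of tile_blue in the frame of tray between -0.12 and 0.12 m and x of offcut in the frame of bin between -0.105 and 0.105 m and y of offcut in the frame of bin between -0.13 and 0.13 m and height (world z) of each of offcut, sander, strip below 0.02 m and x of sander in the frame of bin between -0.105 and 0.105 m and y of sander in the frame of bin between -0.13 and 0.13 m and x of strip in the frame of bin between -0.105 and 0.105 m and y of strip in the frame of bin between -0.13 and 0.13 m and value of joint xslide below 0.008 m and value of joint pen below 0.002 m); the robot touches nothing.
It fails at once if the clear bottle is shifted by more than 30 mm (distance of bottle from where it was at the start of the episode above 0.03 m).
It fails at once if the amber jar is shifted by more than 30 mm (distance of jar from where it was at the start of the episode above 0.03 m).
It fails at once if the screwdriver is shifted by more than 30 mm (distance of driver from where it was at the start of the episode above 0.03 m).
Of tile_red, tile_yellow, tile_blue only 2 to 3 are there at a start; the rules pass over those that are not, and their reading is None.
At some moment in a run one of tile_red, tile_yellow, tile_blue may be knocked a few centimetres aside while the robot is not near it.
Once in a run the grip may slacken for a moment while it holds something.
It also fails if it takes over 210 s, if anything falls off the work surface, if the arm or the gripper's body presses on something with over 40 N, if the wrist force passes 120 N, or if a joint passes its speed limit or range.

### The arm

A 6-joint arm with a two-finger parallel gripper is mounted at the origin on the work surface. World frame = base frame: x ahead of the robot, y to its left, z up, the work surface at z = 0. Lengths are in m, angles in rad, forces in N, time in s.
With the tool pointing down it reaches from about 0.3 to 0.775 m from the base axis. Payload 14.6 kg.
Tool frame: the origin (TCP) lies on the centre line of the jaws, within the pads' length; the fingertips stand 8 mm ahead of it and the grasp point (between the pads) lies 11 mm behind it; z points along the fingers, x is the direction in which the jaws open and shut, and the axes are right-handed (so a half turn about z gives the same grasp; the last joint's range is limited). The gripper opens to 85 mm and grips with 20 to 120 N. Pads are 22 mm wide; open, the fingers measure 114 mm over their backs; the gripper's body (76 mm by 85 mm) begins 54 mm behind the grasp point. The pads swing forward as they close: fully open they stand 13 mm farther back than shut.
Start: joints at [-1.405, 0.3, 1.521, -0, 1.321, -0.067], TCP at [0.127, -0.535, 0.239] pointing down, gripper open.
Joint ranges: [-3.03, 3.03], [-0.79, 2.21], [0.23, 2.52], [-1.04, 4.18], [0, 3.07], [-2.55, 2.55]. Speed limits (rad/s): [2.22, 2.22, 2.57, 3.14, 3.14, 3.14].

### API

Orientations are given as a unit quaternion [w, x, y, z].
In Python, from workcell import ctrl gives the robot as it stands.
- The arm moves only by the tool play_rows, never from a script. Its argument "targets" is a list that holds one entry, the list of rows, each a list of 6 numbers: the shift along the world's x, y, z in mm, then the turn, a rotation vector about the world's x, y, z in rad. A call has 1 to 20 rows; each row is the pose to reach, as a shift and turn from the pose measured when the call began; what a row does not reach only later rows make up. A row lasts 1/10 s, in which the tool goes at most 50 mm and 8.59 degrees, less where a joint would pass 70% of its speed; a pose out of reach is approached as far as the arm can. A call with a gripper value outside its range is refused whole. "fingers" is the closure, from -1 (fully open) to 1 (shut), so that 0 is half open, set as the call begins (left out, the last holds). The fingers move at their own pace and stop on an object; the grip force is fixed at half the most. Time passes only in rows, so rows that repeat a pose let the fingers close. It gives the time, the measured TCP pose, the force and the opening at its end, in the units of the state.
- ctrl.sense(): the state, without advancing time (a new reading comes with each control period).
- ctrl.camera(name): name is "scene" or "top" or "wrist"; returns the picture (480x640x3 uint8, blue, green, red); there is no depth.
- ctrl.calibration(name): a dict with "mtx" (3x3 intrinsics, pixels), "T" (4x4, takes a point from camera to world coordinates); the wrist camera has in their place "mount" (4x4, takes a point from camera to tool coordinates, whose origin is the TCP and whose axes are the tool frame's). Camera axes: x right, y up, looking along -z (the intrinsics and any distortion apply to the point x, -y, -z); pixel columns grow to the right and rows downward; lengths in m; the calibration is good to about 2 mm. A picture is of the moment at which its call begins: read the wrist's pose just before it. calibration takes no time and is no camera call.
- ctrl.finish_job(): hands the job in, once; it reports no verdict.
Trained networks look in the newest picture that a camera, given by its name, has taken for a name from the list of things; names that differ only in an ending like _2 or _b are one class to them, and where a whole thing is asked for, a point or a joint stands for the part that bears it (a point fixed in the world has none). Each returns a list of dicts, best first, with "score" (0 to 1); they miss things now and then, are a little off and sometimes report something else, mostly with a low value. They report only what shows in the picture. A call takes as long as a camera call. They do not tell look-alikes from the thing itself.
- ctrl.boxes_of(camera, target): "rect" ([left, top, width, height] in pixels, round what is visible of it).
The state is a dict: "t": time; "joint_positions": joint angles; "joint_vel": joint speeds; "joint_torque": joint torques, N m; "eef_pos": TCP position; "ee_rot": TCP orientation; "ft_force": force on the tool from outside, world axes, zero at the start; "moment": the same for the moment, N m; "finger_gap": opening from 0.0 (shut) to 1.0 (fully open).
Only numpy, scipy, OpenCV 4.12 (cv2) and the standard library are available. Lean on these libraries where they do the work, as an engineer would, in place of code of your own. Each camera call takes 0.05 s, during which the arm holds its last target.

## Working session

There is one attempt and no reset: what is moved stays moved. The work goes in short steps, Python scripts to look and compute and a tool call to move; the robot and the scene stay as the last step left them, time stands still between calls to the robot, and variables do not carry over. Pictures are saved under pics/ and viewed, and the job is handed in when it is done.

Besides the shell and the picture viewer there is one more tool, called as name(argument=value, ...) on one line, values as JSON. play_rows: Moves the arm, as the interface text tells. Its arguments: {"type":"object","properties":{"targets":{"type":"array","items":{"type":"array","items":{"type":"array","items":{"type":"number"}}}},"fingers":{"type":"number"}},"required":["targets"]}

```bash
mkdir -p pics; ls; python3 - <<'E'
from workcell import ctrl
import cv2
s=ctrl.sense();print(s)
for n in("scene","top","wrist"):
    im=ctrl.camera(n);cv2.imwrite(f"pics/{n}0.png",im)
    c=ctrl.calibration(n);print(n,c)
E
```

```text
pics
{'t': 0.0, 'joint_positions': array([-1.40459629e+00,  3.00520732e-01,  1.52162286e+00, -3.30230182e-05,
        1.32072011e+00, -6.66216827e-02]), 'joint_vel': array([ 0.00079817,  0.00184765, -0.00034255,  0.00013776,  0.00167773,
        0.00146868]), 'joint_torque': array([ 2.84928065e-03, -5.43494368e+01, -3.61790442e+01,  7.92404171e-05,
        4.00360208e-03, -6.45278561e-06]), 'eef_pos': array([ 0.12683581, -0.53492402,  0.23867642]), 'ee_rot': array([-4.14600958e-04,  7.84452516e-01, -6.20188557e-01, -4.81923945e-04]), 'ft_force': array([-0.28925291,  0.23218943, -0.05618434]), 'moment': array([ 0.00102157, -0.01048291, -0.02281555]), 'finger_gap': 1.0024879847157837}
scene {'mtx': array([[515.19491212,   0.        , 316.12061999],
       [  0.        , 515.19491212, 234.15119562],
       [  0.        ,   0.        ,   1.        ]]), 'T': array([[-0.69582076, -0.46605546,  0.54646663,  1.13873597],
       [ 0.71821356, -0.45328016,  0.52792649,  0.66099724],
       [ 0.00165946,  0.75982196,  0.6501291 ,  0.89276392],
       [ 0.        ,  0.        ,  0.        ,  1. 
[... 249 characters left out ...]
   [-0.99931815, -0.02514745, -0.0270339 ,  0.05013864],
       [-0.02917388,  0.08903519,  0.99560114,  1.22840436],
       [ 0.        ,  0.        ,  0.        ,  1.        ]])}
wrist {'mtx': array([[361.48920693,   0.        , 324.6291364 ],
       [  0.        , 361.48920693, 242.07589492],
       [  0.        ,   0.        ,   1.        ]]), 'mount': array([[ 9.99999773e-01, -1.22072227e-04,  6.62438095e-04,
        -5.19634009e-04],
       [ 1.00203601e-04, -9.45539885e-01, -3.25506246e-01,
        -8.37719949e-02],
       [ 6.66096912e-04,  3.25506239e-01, -9.45539658e-01,
        -1.35311976e-01],
       [ 0.00000000e+00,  0.00000000e+00,  0.00000000e+00,
         1.00000000e+00]])}
```

View pics/top0.png

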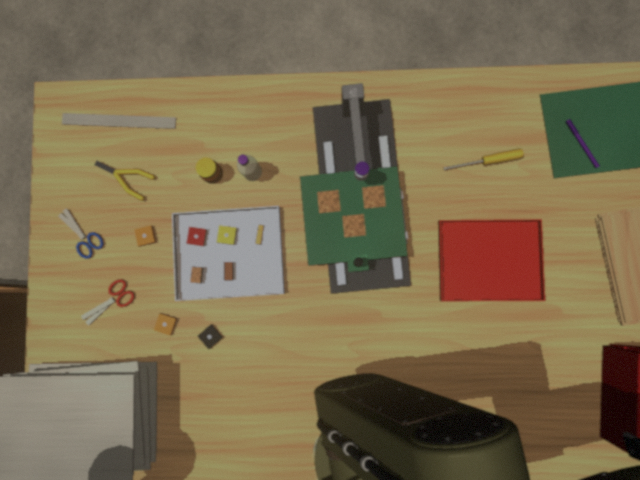

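View pics/scene0.png

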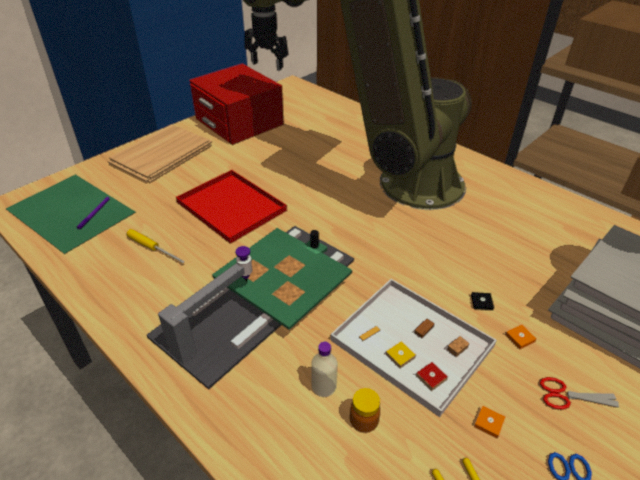

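View pics/wrist0.png

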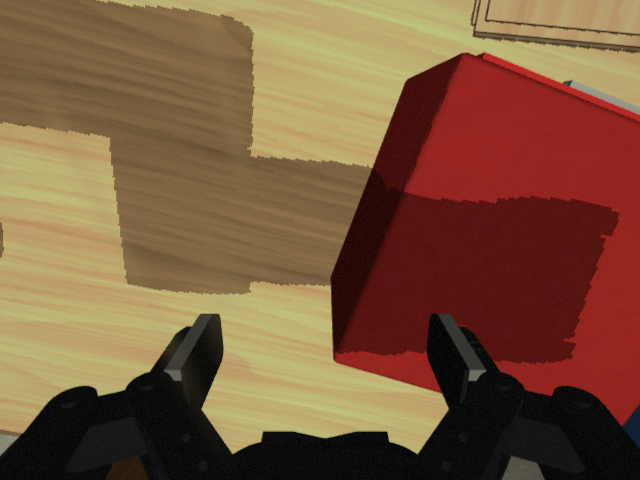

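The top view shows red at (197,236) and yellow at (227,235) in the left bin. Blue is absent. The carrier is at about (355,215), the tray on the right, and the bottle and jar are above the bin. Next I'll measure.

```bash
cat > h.py <<'E'
from workcell import ctrl
import numpy as np, cv2
from scipy.spatial.transform import Rotation as R
def camT(n,s=None):
    c=ctrl.calibration(n)
    if n!="wrist": return c["mtx"],c["T"],c
    q=s["ee_rot"];T=np.eye(4);T[:3,:3]=R.from_quat([q[1],q[2],q[3],q[0]]).as_matrix();T[:3,3]=s["eef_pos"]
    return c["mtx"],T@c["mount"],c
def p2w(n,uv,z,s=None):
    K,T,_=camT(n,s);uv=np.atleast_2d(np.asarray(uv,float))
    d=np.c_[(uv[:,0]-K[0,2])/K[0,0],-(uv[:,1]-K[1,2])/K[1,1],-np.ones(len(uv))]@T[:3,:3].T
    o=T[:3,3];k=(z-o[2])/d[:,2]
    return o+d*k[:,None]
def w2p(n,P,s=None):
    K,T,_=camT(n,s);P=np.atleast_2d(P)
    c=(P-T[:3,3])@T[:3,:3]
    return np.c_[K[0,0]*c[:,0]/-c[:,2]+K[0,2],K[1,1]*-c[:,1]/-c[:,2]+K[1,2]]
def blobs(im,lo,hi,amin=20,roi=None):
    h=cv2.cvtColor(im,cv2.COLOR_BGR2HSV);m=cv2.inRange(h,lo,hi)
    if roi is not None:
        mm=np.zeros_like(m);x0,y0,x1,y1=roi;mm[y0:y1,x0:x1]=m[y0:y1,x0:x1];m=mm
    n,l,st,ce=cv2.connectedComponentsWithStats(m)
    out=[]
    for i in range(1,n):
        if st[i,4]>=amin:
            pts=np.argwhere(l==i)[:,::-1].astype(np.float32)
            out.append((ce[i],st[i],cv2.minAreaRect(pts)))
    return sorted(out,key=lambda o:-o[1][4])
E
python3 - <<'E'
from h import *
im=cv2.imread("pics/top0.png");sc=cv2.imread("pics/scene0.png")
cv2.imwrite("pics/crop_stage.png",cv2.resize(im[75:300,285:425],None,fx=4,fy=4,interpolation=cv2.INTER_CUBIC)[:600*2][::1][:900,:] if 0 else cv2.resize(im[75:300,285:425],(490,588*1),interpolation=cv2.INTER_CUBIC)[:,:])
cv2.imwrite("pics/crop_bin.png",cv2.resize(im[195:310,165:295],None,fx=5,fy=5,interpolation=cv2.INTER_CUBIC))
for n in ("stage","xslide","carrier","board","knob","pad0","pen","pen_cap","tile_red","tile_yellow","tile_blue","bin","tray","offcut","sander","strip","bottle","jar","driver"):
    for c in ("top","scene"):
        try: r=ctrl.boxes_of(c,n)
        except Exception as e: r=[{"score":0,"rect":str(e)}]
        print(n,c,[(round(float(a["score"]),2),np.round(a["rect"],1).tolist() if not isinstance(a["rect"],str) else a["rect"]) for a in r[:3]])
E
```

```text
stage top [(0.81, [298.5, 84.0, 108.1, 209.7]), (0.57, [255.5, 222.5, 10.0, 20.3])]
stage scene [(0.69, [146.4, 227.4, 206.7, 161.9])]
xslide top [(0.89, [298.3, 167.3, 110.5, 105.8]), (0.52, [298.6, 166.7, 109.9, 105.2])]
xslide scene [(0.93, [212.6, 229.0, 141.2, 100.2])]
carrier top [(0.75, [300.0, 168.4, 108.2, 103.7])]
carrier scene [(0.96, [212.9, 226.0, 139.3, 103.1])]
board top [(0.72, [297.6, 165.3, 107.8, 105.6]), (0.69, [223.4, 262.1, 10.3, 20.1]), (0.39, [352.9, 162.4, 16.1, 14.4])]
board scene [(0.62, [212.6, 224.9, 142.8, 103.1])]
knob top [(0.56, [301.9, 164.9, 102.9, 108.5])]
knob scene [(0.74, [213.1, 226.6, 140.6, 105.2])]
pad0 top [(0.69, [299.0, 164.9, 107.7, 104.8])]
pad0 scene [(0.75, [210.8, 226.7, 140.0, 102.6])]
pen top [(0.6, [355.3, 159.9, 8.3, 20.8])]
pen scene [(0.74, [209.5, 227.7, 143.6, 101.1]), (0.49, [235.2, 247.5, 12.8, 35.6])]
pen_cap top [(0.55, [356.5, 162.5, 9.1, 12.2])]
pen_cap scene []
tile_red top [(0.88, [135.8, 228.4, 18.7, 14.6]), (0.83, [199.4, 326.1, 21.7, 23.8]), (0.74, [184.4, 228.9, 19.8, 17.6])]
tile_red scene [(0.83, [508.9, 323.7, 
[... 486 characters left out ...]
68.0]), (0.43, [234.9, 245.2, 13.2, 35.3])]
offcut top [(0.48, [222.1, 264.9, 11.5, 17.9])]
offcut scene [(0.47, [415.8, 317.4, 17.1, 22.5])]
sander top [(0.58, [188.7, 266.4, 10.8, 15.4])]
sander scene [(0.69, [445.8, 338.5, 22.3, 20.6]), (0.25, [210.8, 227.6, 139.9, 100.9])]
strip top []
strip scene []
bottle top [(0.6, [239.4, 156.3, 17.9, 24.7])]
bottle scene [(0.93, [310.4, 340.5, 29.2, 60.0]), (0.3, [236.7, 242.9, 11.6, 38.6])]
jar top [(0.76, [196.2, 156.0, 29.9, 25.0])]
jar scene [(0.83, [352.2, 391.3, 29.4, 43.6])]
driver top [(0.91, [443.5, 149.7, 76.6, 18.5]), (0.41, [358.1, 161.2, 8.1, 17.3])]
driver scene [(0.58, [127.1, 228.6, 55.5, 35.0]), (0.54, [209.6, 226.9, 143.7, 101.5])]
```

```bash
python3 - <<'E'
from h import *
print(ctrl.sense()["t"])
E
```

```text
2.05
```

View pics/crop_stage.png

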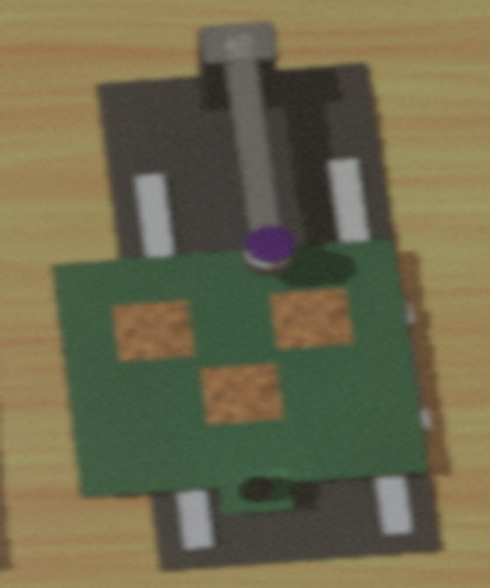

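View pics/crop_bin.png

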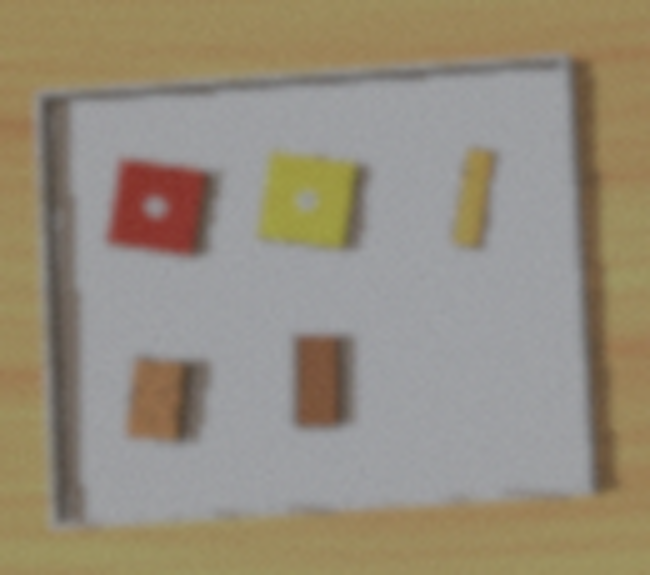

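Only red and yellow are in the bin, along with the sander, off-cut and strip. Next come the positions.

```bash
python3 - <<'E'
from h import *
top=cv2.imread("pics/top0.png");sc=cv2.imread("pics/scene0.png")
np.set_printoptions(precision=4,suppress=True)
def show(nm,cam,im,lo,hi,z,roi,k=3,amin=20):
    for ce,st,mr in blobs(im,lo,hi,amin,roi)[:k]:
        bp=p2w(cam,cv2.boxPoints(mr),z)[:,:2]; c=bp.mean(0)
        e=bp[1]-bp[0]; f=bp[2]-bp[1]
        print(nm,cam,st[4],np.round(ce,1),p2w(cam,ce,z)[0,:2],"rect c",c,"len",np.linalg.norm(e),np.linalg.norm(f),"ang",np.degrees(np.arctan2(e[1],e[0]))%90)
RED1=((0,120,60),(7,255,255))
YEL=((22,120,100),(35,255,255))
COR=((5,90,90),(20,255,255));GRN=((60,80,30),(90,255,160));PUR=((125,80,40),(150,255,255))
show("red","top",top,*RED1,0.015,(175,205,290,300),1)
show("yel","top",top,*YEL,0.015,(175,205,250,300),1)
show("red","scene",sc,*RED1,0.015,(330,280,500,410),1)
show("yel","scene",sc,*YEL,0.015,(330,280,500,410),1)
show("cork","top",top,*COR,0.055,(305,180,395,240),3)
show("cork","scene",sc,*COR,0.055,(235,245,320,310),3)
show("green","top",top,*GRN,0.055,(290,160,415,280),1)
show("cap","top",top,*PUR,0.167,(345,150,380,185),1,8)
show("cap","scene",sc,*PUR,0.167,(230,240,260,265),1,8)
show("tray","top",top,*RED1,0.02,(430,210,555,310),1)
show("botcap","top",top,*PUR,0.13,(230,145,265,185),1,8)
# dark base plate
E
```

```text
red top 232 [196.4 236. ] [0.5501 0.4106] rect c [0.5501 0.4108] len 0.039246646771080425 0.041477861013925935 ang 81.97630527265437
yel top 221 [226.5 234.7] [0.5515 0.3343] rect c [0.5518 0.3347] len 0.03921882562733939 0.04059016989294742 ang 81.67719653512344
red scene 382 [431.6 374.5] [0.5491 0.4115] rect c [0.549  0.4111] len 0.04401851536889396 0.04850002570632009 ang 89.05116867892855
yel scene 556 [364.8 398.6] [0.683  0.3508] rect c [0.6892 0.342 ] len 0.04808668024230966 0.07903223460332688 ang 36.940561384278936
cork top 435 [353.4 225.3] [0.5621 0.0165] rect c [0.5622 0.0163] len 0.0505226019433537 0.05080172610448191 ang 4.22593685180658
cork top 431 [328.3 201.2] [0.6226 0.0759] rect c [0.623  0.0759] len 0.050812862512509716 0.05076296757330136 ang 4.800226149130253
cork top 430 [373.5 196.5] [ 0.6311 -0.034 ] rect c [ 0.6313 -0.0339] len 0.05068087687545018 0.050536968265488716 ang 4.161576893017852
cork scene 400 [288.1 292.8] [0.6206 0.0748] rect c [0.6197 0.0736] len 0.061505041906497 0.056277289698521006 ang 10.171844289984762
cork scene 338 [289.4 265.8] [0.559
[... 217 characters left out ...]
ang 30.129918305418812
green top 2995 [360.9 223.3] [ 0.5665 -0.0018] rect c [0.5865 0.0012] len 0.19727708829492308 0.21548671665387922 ang 5.139389900858177
cap top 142 [361.9 167.8] [ 0.6753 -0.0024] rect c [ 0.675  -0.0016] len 0.028675010667792624 0.02694544896123681 ang 88.2717711791988
cap scene 140 [242.6 252.4] [0.6774 0.0027] rect c [0.6784 0.0037] len 0.027351643446809265 0.036949842085105045 ang 44.198404141867144
tray top 8243 [491.1 260. ] [ 0.4718 -0.3191] rect c [ 0.4725 -0.3198] len 0.25685290336735106 0.1958163225975945 ang 88.47556084547229
botcap top 56 [242.5 159.3] [0.7125 0.2696] rect c [0.712  0.2696] len 0.016230426751892783 0.016443339469526634 ang 88.25043915960849
```

```bash
cat >> h.py <<'E'
YAW=np.radians(4.4)
def plan(x,y,z,th):
    """delta mm + rz to reach TCP x,y,z with jaw angle th deg (exact, not mod 180); also residual tilt"""
    s=ctrl.sense();q=s["ee_rot"];Rm=R.from_quat([q[1],q[2],q[3],q[0]])
    t=np.radians(th);X=np.array([np.cos(t),np.sin(t),0]);Z=np.array([0,0,-1.]);M=np.c_[X,np.cross(Z,X),Z]
    rv=(R.from_matrix(M)*Rm.inv()).as_rotvec()
    print("t",round(s["t"],2),"at",np.round(s["eef_pos"]*1e3,1),"delta",np.round((np.array([x,y,z])-s["eef_pos"])*1e3,1),"rv",np.round(rv,3),"F",np.round(s["ft_force"],1),"gap",round(s["finger_gap"],3),"j",np.round(s["joint_positions"],2))
def snap(n,name,crop=None,f=1):
    s=ctrl.sense();im=ctrl.camera(n);cv2.imwrite(f"pics/{name}_raw.png",im)
    o=im if crop is None else im[crop[1]:crop[3],crop[0]:crop[2]]
    cv2.imwrite(f"pics/{name}.png",cv2.resize(o,None,fx=f,fy=f,interpolation=cv2.INTER_CUBIC));return im,s
E
python3 -c "
from h import *
plan(.472,.010,.17,4.4)"
```

```text
t 2.05 at [ 126.9 -535.2  239.3] delta [345.1 545.2 -69.3] rv [0.    0.    1.415] F [ 0.  -0.3  0.3] gap 1.002 j [-1.4   0.3   1.52 -0.    1.32 -0.07]
```

play_rows(targets=[[[345,545,-40,0,0,1.41],[345,545,-40,0,0,1.41],[345,545,-40,0,0,1.41],[345,545,-40,0,0,1.41],[345,545,-40,0,0,1.41],[345,545,-40,0,0,1.41],[345,545,-40,0,0,1.41],[345,545,-40,0,0,1.41],[345,545,-40,0,0,1.41],[345,545,-40,0,0,1.41],[345,545,-40,0,0,1.41],[345,545,-40,0,0,1.41],[345,545,-40,0,0,1.41],[345,545,-40,0,0,1.41],[345,545,-40,0,0,1.41],[345,545,-40,0,0,1.41],[345,545,-40,0,0,1.41],[345,545,-40,0,0,1.41]]], fingers=-0.2)

```text
t: 3.85
eef_pos: [0.4717, 0.009, 0.1996]
ee_rot: [0.0, 0.999, 0.035, 0.0]
ft_force: [0.7, 0.1, 0.1]
finger_gap: 0.593
```

```bash
python3 -c "
from h import *
plan(.472,.010,.08,4.4)
snap('wrist','w1')"
```

```text
t 3.85 at [471.7   9.  199.6] delta [   0.3    1.  -119.6] rv [0.    0.    0.006] F [0.7 0.1 0.1] gap 0.593 j [-0.06  0.16  1.78 -0.    1.19 -0.13]
```

View pics/w1.png

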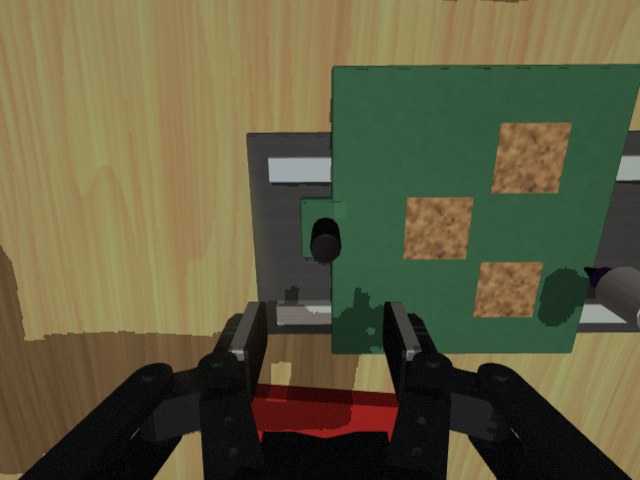

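The wrist view shows the knob top at about (325,247), the three pads, and the pen at the right edge.

```bash
cat > st.py <<'E'
from h import *
np.set_printoptions(precision=4,suppress=True)
COR=((5,90,60),(20,255,255))
def pads(im,s,cam="wrist",roi=None):
    out=[]
    for ce,st,mr in blobs(im,*COR,800 if cam=="wrist" else 200,roi):
        out.append(p2w(cam,mr[0],0.055,s)[0,:2]); 
    return out
E
python3 - <<'E'
from st import *
s=ctrl.sense();im=cv2.imread("pics/w1_raw.png")
for z in(.1,.055+.045,.12):print(z,p2w("wrist",[[325,248]],z,s))
for ce,st,mr in blobs(im,*COR,800,(400,100,600,330)):
    bp=p2w("wrist",cv2.boxPoints(mr),.055,s)[:,:2];e=bp[1]-bp[0]
    print(mr[0],bp.mean(0),np.linalg.norm(e),np.linalg.norm(bp[2]-bp[1]),np.degrees(np.arctan2(e[1],e[0]))%90)
E
```

```text
0.1 [[0.4718 0.0086 0.1   ]]
0.1 [[0.4718 0.0086 0.1   ]]
0.12 [[0.4712 0.0158 0.12  ]]
(531.0, 157.5) [0.6237 0.0753] 0.05882875679626583 0.0524496709726421 4.042234494383085
(437.5, 228.0) [0.5625 0.0152] 0.05072707177613892 0.054206907761233256 8.070295818384935
(507.5, 289.0) [ 0.6317 -0.0346] 0.057569305269323745 0.052201243332978216 4.0396359556342745
```

play_rows(targets=[[[0,0,-40,0,0,0],[0,0,-80,0,0,0],[0,0,-119,0,0,0],[0,0,-119,0,0,0],[0,0,-119,0,0,0]]])

```text
t: 4.4
eef_pos: [0.472, 0.0088, 0.0815]
ee_rot: [0.0, 0.999, 0.035, 0.0]
ft_force: [1.1, -0.4, 1.4]
finger_gap: 0.595
```

play_rows(targets=[[[0,0,0,0,0,0],[0,0,0,0,0,0],[0,0,0,0,0,0],[0,0,0,0,0,0],[0,0,0,0,0,0],[0,0,0,0,0,0],[0,0,0,0,0,0]]], fingers=1)

```text
t: 5.1
eef_pos: [0.4732, 0.0088, 0.0835]
ee_rot: [0.0, 0.999, 0.035, 0.002]
ft_force: [-0.9, -0.4, 11.1]
finger_gap: 0.24
```

play_rows(targets=[[[-5,-5,0,0,0,0],[-10,-10,0,0,0,0],[-15,-15,0,0,0,0],[-20,-20,0,0,0,0],[-25,-25,0,0,0,0],[-29,-28,0,0,0,0],[-29,-28,0,0,0,0],[-29,-28,0,0,0,0],[-29,-28,0,0,0,0]]])

```text
t: 6.0
eef_pos: [0.4442, -0.0194, 0.0837]
ee_rot: [0.0, 0.999, 0.035, 0.002]
ft_force: [-2.5, -2.2, -0.6]
finger_gap: 0.232
```

play_rows(targets=[[[0,0,0,0,0,0],[0,0,0,0,0,0],[0,0,0,0,0,0],[0,0,60,0,0,0],[0,0,120,0,0,0],[0,0,120,0,0,0],[0,0,120,0,0,0]]], fingers=-0.2)

```text
t: 6.7
eef_pos: [0.4455, -0.0194, 0.2068]
ee_rot: [0.001, 0.999, 0.035, 0.005]
ft_force: [0.4, -0.3, -0.7]
finger_gap: 0.603
```

```bash
python3 - <<'E'
from st import *
im,s=snap('wrist','w2')
print(s["t"],s["eef_pos"],s["ft_force"])
for ce,st,mr in blobs(im,*COR,800,(400,100,640,400)):
    print(mr[0],p2w("wrist",mr[0],.055,s)[0,:2],p2w("wrist",ce,.055,s)[0,:2],st[4])
t,_=snap('top','t2')
for ce,st,mr in blobs(t,*COR,200,(300,170,400,270)): print(p2w("top",ce,.055)[0,:2],st[4])
E
```

```text
6.7 [ 0.4455 -0.0194  0.2068] [ 0.3558 -0.3175 -0.6928]
(520.9999389648438, 155.5) [0.5954 0.0477] [0.5943 0.0479] 4467
(432.0, 224.0) [ 0.5353 -0.012 ] [ 0.5339 -0.0118] 3633
(499.0, 283.4999694824219) [ 0.6033 -0.0619] [ 0.6026 -0.0622] 3097
[ 0.603 -0.062] 438
[0.5947 0.0478] 435
[0.5887 0.1303] 416
[ 0.5402 -0.0086] 308
```

View pics/w2.png

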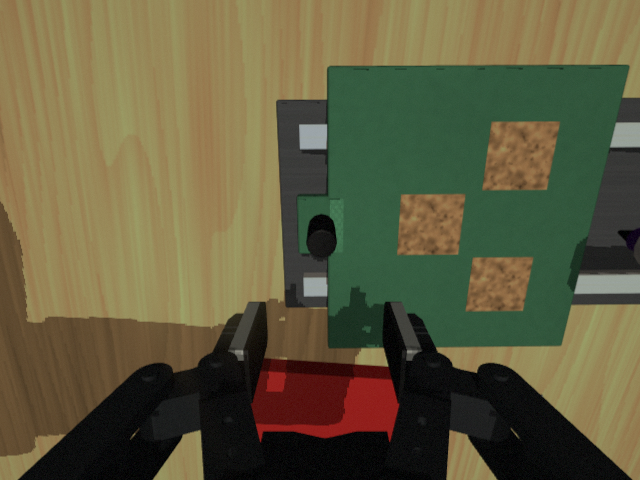

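The board is pulled back and centred. Pad1 is at (0.595,0.048) and pad2 at (0.603,-0.062). Next I'll hover over the red blank.

play_rows(targets=[[[105,430,0,0,0,-0.216],[105,430,0,0,0,-0.216],[105,430,0,0,0,-0.216],[105,430,0,0,0,-0.216],[105,430,0,0,0,-0.216],[105,430,0,0,0,-0.216],[105,430,0,0,0,-0.216],[105,430,0,0,0,-0.216],[105,430,0,0,0,-0.216],[105,430,0,0,0,-0.216],[105,430,0,0,0,-0.216],[105,430,0,0,0,-0.216],[105,430,0,0,0,-0.216]]], fingers=-0.5)

```text
t: 8.1
eef_pos: [0.5493, 0.4096, 0.2034]
ee_rot: [0.001, 0.997, -0.073, 0.002]
ft_force: [0.2, 0.4, 1.1]
finger_gap: 0.746
```

```bash
cat >> st.py <<'E'
REDH=[((0,120,60),(6,255,255)),((174,120,60),(180,255,255))]
YELH=[((22,120,80),(35,255,255))]
def tiles(im,s,z,cam="wrist",col="red",amin=300,roi=None):
    h=cv2.cvtColor(im,cv2.COLOR_BGR2HSV);m=0
    for lo,hi in (REDH if col=="red" else YELH): m=m|cv2.inRange(h,lo,hi)
    if roi is not None:
        k=np.zeros_like(m);k[roi[1]:roi[3],roi[0]:roi[2]]=255;m=m&k
    n,l,st,ce=cv2.connectedComponentsWithStats(m)
    for i in range(1,n):
        if st[i,4]<amin: continue
        cs,_=cv2.findContours((l==i).astype(np.uint8),cv2.RETR_EXTERNAL,cv2.CHAIN_APPROX_NONE)
        px=cs[0][:,0,:].astype(float);w=p2w(cam,px,z,s)[:,:2]
        mr=cv2.minAreaRect((w*1000).astype(np.float32))
        print(col,cam,"px",np.round(ce[i],0),"area",st[i,4],"c mm",np.round(mr[0],1),"size",np.round(mr[1],1),"ang",round(mr[2],1))
E
python3 - <<'E'
from st import *
im,s=snap('wrist','w3')
tiles(im,s,.015,col="red");tiles(im,s,.015,col="yel")
plan(.55,.411,.012,-8)
E
```

```text
red wrist px [104.  24.] area 1039 c mm [399.8 587.1] size [32.2 41.8] ang 81.6
red wrist px [324. 212.] area 2072 c mm [549.7 411.4] size [43.5 43.3] ang 80.3
yel wrist px [429.  12.] area 429 c mm [653.1 558.4] size [20.5 13.9] ang 63.7
yel wrist px [503.  25.] area 899 c mm [710.1 540.2] size [39.8 13.2] ang 65.6
yel wrist px [535. 246.] area 2887 c mm [743.4 348.1] size [59.5 58.7] ang 89.6
yel wrist px [338. 285.] area 1665 c mm [551.1 335.2] size [43.9 43.8] ang 81.0
t 8.15 at [549.3 409.7 203.7] delta [   0.7    1.3 -191.7] rv [0.001 0.004 0.007] F [-0.  -0.4  0.4] gap 0.746 j [ 0.59  0.63  1.12 -0.    1.38  0.74]
```

View pics/w3.png

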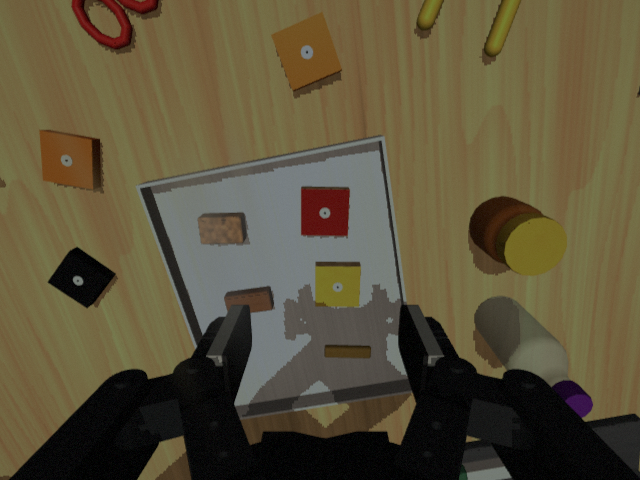

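The red blank is at (549.7, 411.4) mm, turned -9.7°, with clear space for the jaws.

play_rows(targets=[[[0,2,-50,0,0,-0.025],[0,2,-100,0,0,-0.025],[0,2,-150,0,0,-0.025],[0,2,-175,0,0,-0.025],[0,2,-190,0,0,-0.025],[0,2,-190,0,0,-0.025],[0,2,-190,0,0,-0.025]]])

```text
t: 8.85
eef_pos: [0.5502, 0.4119, 0.0156]
ee_rot: [-0.0, 0.996, -0.086, 0.003]
ft_force: [0.1, -1.0, 1.3]
finger_gap: 0.751
```

play_rows(targets=[[[0,0,0,0,0,0],[0,0,0,0,0,0],[0,0,0,0,0,0],[0,0,0,0,0,0],[0,0,0,0,0,0],[0,0,0,0,0,0]]], fingers=1)

```text
t: 9.45
eef_pos: [0.5513, 0.4126, 0.0186]
ee_rot: [-0.001, 0.996, -0.086, 0.005]
ft_force: [-1.4, -1.5, 10.6]
finger_gap: 0.479
```

play_rows(targets=[[[0,0,20,0,0,0],[0,0,50,0,0,0],[0,0,90,0,0,0],[0,0,130,0,0,0],[0,0,150,0,0,0],[0,0,150,0,0,0]]])

```text
t: 10.05
eef_pos: [0.5523, 0.4134, 0.174]
ee_rot: [-0.004, 0.996, -0.086, 0.008]
ft_force: [0.3, 0.4, -0.3]
finger_gap: 0.48
```

```bash
python3 - <<'E'
from st import *
im,s=snap('wrist','w4')
plan(.5948,.0478,.15,4.4)
plan(.603,-.062,.15,4.4)
E
```

```text
t 10.1 at [551.7 412.9 171.2] delta [  43.1 -365.1  -21.2] rv [-0.006  0.012  0.249] F [-0.1 -0.  -1.1] gap 0.479 j [ 0.59  0.66  1.15 -0.    1.31  0.76]
t 10.1 at [551.7 412.9 171.2] delta [  51.3 -474.9  -21.2] rv [-0.006  0.012  0.249] F [-0.1 -0.  -1.1] gap 0.479 j [ 0.59  0.66  1.15 -0.    1.31  0.76]
```

View pics/w4.png

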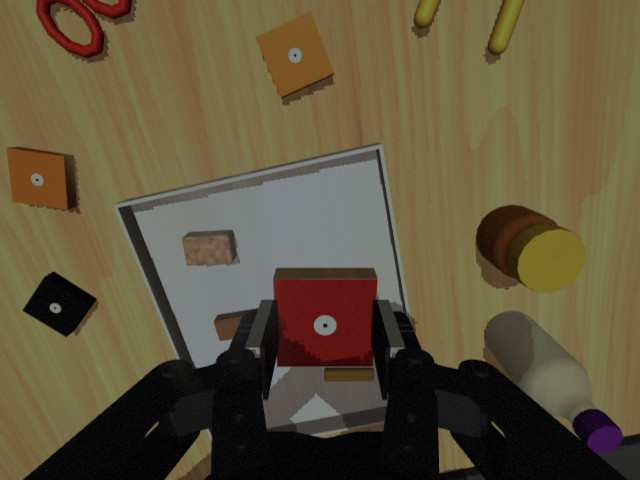

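```bash
cat >> st.py <<'E'
def spot_tool(uv,zt):
    """tool-frame point of pixel at tool plane z=zt (m)"""
    c=ctrl.calibration("wrist");K=c["mtx"];M=c["mount"]
    d=M[:3,:3]@np.array([(uv[0]-K[0,2])/K[0,0],-(uv[1]-K[1,2])/K[1,1],-1]);o=M[:3,3]
    return o+d*(zt-o[2])/d[2]
E
python3 - <<'E'
from st import *
print(spot_tool((325,325.5),.0036),spot_tool((325,325.5),.001))
E
```

```text
[-0.0002  0.0023  0.0036] [-0.0002  0.0007  0.001 ]
```

play_rows(targets=[[[51,-475,0,0,0,0.249],[51,-475,0,0,0,0.249],[51,-475,0,0,0,0.249],[51,-475,0,0,0,0.249],[51,-475,0,0,0,0.249],[51,-475,0,0,0,0.249],[51,-475,0,0,0,0.249],[51,-475,0,0,0,0.249],[51,-475,0,0,0,0.249],[51,-475,0,0,0,0.249],[51,-475,0,0,0,0.249],[51,-475,0,0,0,0.249],[51,-475,0,0,0,0.249],[51,-475,0,0,0,0.249]]])

```text
t: 11.5
eef_pos: [0.6026, -0.0609, 0.171]
ee_rot: [-0.004, 0.999, 0.039, 0.006]
ft_force: [-0.4, 0.3, -0.5]
finger_gap: 0.478
```

```bash
python3 - <<'E'
from st import *
im,s=snap('wrist','w5')
plan(.603,-.062,.071,4.3)
E
```

```text
t 11.55 at [602.7 -61.  171.1] delta [   0.3   -1.  -100.1] rv [-0.008  0.011 -0.003] F [ 0.  -0.7  0.4] gap 0.478 j [-0.16  0.48  1.44  0.01  1.22 -0.25]
```

View pics/w5.png

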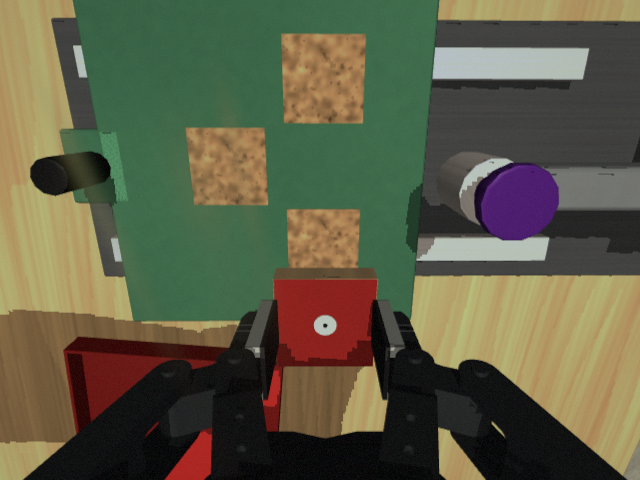

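play_rows(targets=[[[0,-1,-40,-0.008,0.011,0],[0,-1,-70,-0.008,0.011,0],[0,-1,-88,-0.008,0.011,0],[0,-1,-96,-0.008,0.011,0],[0,-1,-99,-0.008,0.011,0],[0,-1,-99,-0.008,0.011,0],[0,-1,-99,-0.008,0.011,0]]])

```text
t: 12.25
eef_pos: [0.6032, -0.062, 0.0732]
ee_rot: [0.0, 0.999, 0.039, 0.001]
ft_force: [0.7, -0.9, -0.6]
finger_gap: 0.48
```

```bash
python3 - <<'E'
from st import *
im,s=snap('wrist','w6')
plan(.603,-.062,.071,4.3)
print(ctrl.sense()["ft_force"])
E
```

```text
t 12.3 at [603.2 -62.1  73.2] delta [-0.2  0.1 -2.2] rv [ 0.001  0.002 -0.003] F [-0.5  0.   0. ] gap 0.481 j [-0.16  0.6   1.5  -0.    1.04 -0.24]
[-0.5006  0.0499  0.0352]
```

View pics/w6.png

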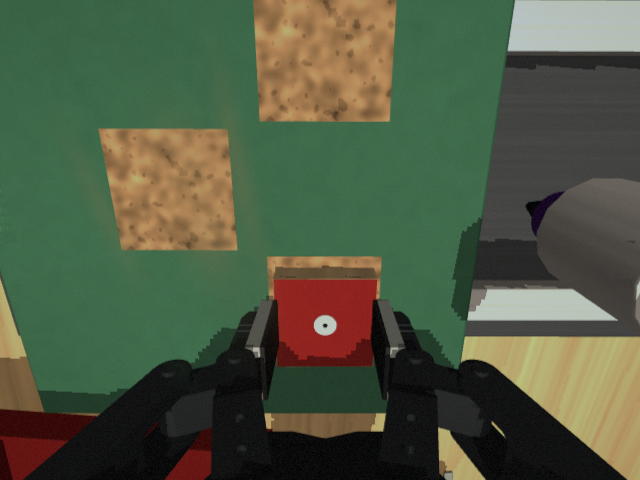

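It isn't touching yet, so I'll lower it 3 mm and then release.

play_rows(targets=[[[0,0,-2,0,0,0],[0,0,-3,0,0,0],[0,0,-3,0,0,0]]])

```text
t: 12.6
eef_pos: [0.6035, -0.0621, 0.0707]
ee_rot: [0.0, 0.999, 0.039, 0.002]
ft_force: [-0.3, -0.5, 2.7]
finger_gap: 0.474
```

play_rows(targets=[[[0,0,0,0,0,0],[0,0,0,0,0,0],[0,0,0,0,0,0],[0,0,0,0,0,0],[0,0,40,0,0,0],[0,0,80,0,0,0],[0,0,120,0,0,0],[0,0,120,0,0,0],[0,0,120,0,0,0]]], fingers=-0.4)

```text
t: 13.5
eef_pos: [0.6036, -0.0621, 0.1911]
ee_rot: [0.001, 0.999, 0.039, 0.002]
ft_force: [-0.5, -0.6, -0.2]
finger_gap: 0.697
```

```bash
python3 - <<'E'
from st import *
im,s=snap('wrist','w7')
tiles(im,s,.067)
t,_=snap('top','t7')
tiles(t,None,.067,"top","red",100,(300,160,420,280))
tiles(t,None,.015,"top","yel",100,(170,200,290,300))
plan(.5516,.335,.2,-8.7)
E
```

```text
red wrist px [324. 237.] area 3010 c mm [603.1 -63.5] size [43.5 43. ] ang 4.4
red wrist px [138. 355.] area 3686 c mm [ 457.7 -196. ] size [105.5  71.9] ang 1.9
red wrist px [264. 392.] area 3126 c mm [ 559. -217.] size [107.8  36.9] ang 89.0
red wrist px [174. 460.] area 1715 c mm [ 470.2 -293.9] size [54.1 58.3] ang 4.1
yel top px [227. 235.] area 221 c mm [551.7 334.5] size [40.5 39.2] ang 80.3
t 13.6 at [603.  -62.  189.3] delta [-51.4 397.   10.7] rv [ 0.001  0.001 -0.23 ] F [-0.1 -0.3 -0.2] gap 0.703 j [-0.16  0.47  1.41 -0.    1.26 -0.24]
```

View pics/w7.png

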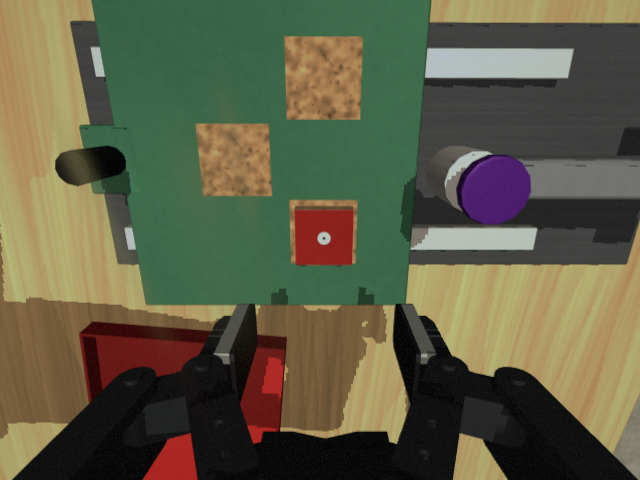

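Red lies flat on pad2, with its spot at px (324,238). Yellow is still at (551.7, 334.5).

play_rows(targets=[[[-51,397,10,0,0,-0.23],[-51,397,10,0,0,-0.23],[-51,397,10,0,0,-0.23],[-51,397,10,0,0,-0.23],[-51,397,10,0,0,-0.23],[-51,397,10,0,0,-0.23],[-51,397,10,0,0,-0.23],[-51,397,10,0,0,-0.23],[-51,397,10,0,0,-0.23],[-51,397,10,0,0,-0.23],[-51,397,10,0,0,-0.23],[-51,397,10,0,0,-0.23]]], fingers=-0.5)

```text
t: 14.8
eef_pos: [0.5524, 0.3336, 0.1989]
ee_rot: [0.001, 0.997, -0.077, 0.0]
ft_force: [0.6, -0.4, 0.8]
finger_gap: 0.75
```

```bash
python3 - <<'E'
from st import *
im,s=snap('wrist','w8')
tiles(im,s,.015,col="yel",roi=(200,150,450,400))
plan(.5516,.335,.015,-8.7)
E
```

```text
yel wrist px [324. 213.] area 2166 c mm [551.2 335.3] size [44.1 43.6] ang 80.9
yel wrist px [334. 292.] area 374 c mm [551.1 255.2] size [10.3 45.2] ang 79.3
t 14.85 at [552.4 333.7 199.1] delta [  -0.8    1.3 -184.1] rv [0.001 0.001 0.002] F [-0.2 -0.1 -0.6] gap 0.755 j [ 0.49  0.55  1.27 -0.    1.33  0.64]
```

View pics/w8.png

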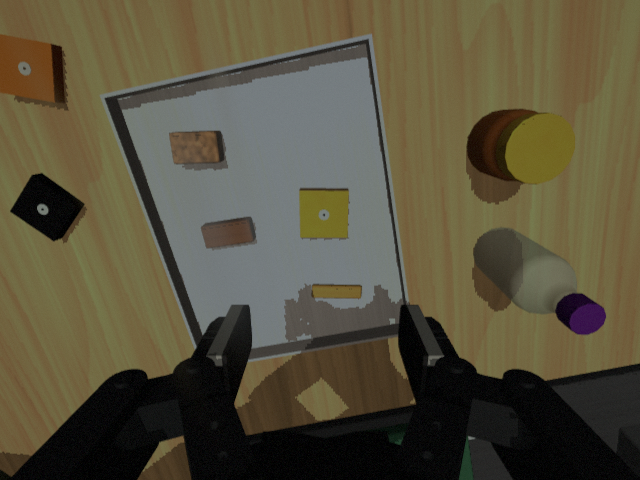

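play_rows(targets=[[[-1,2,-50,0,0,0],[-1,2,-100,0,0,0],[-1,2,-150,0,0,0],[-1,2,-172,0,0,0],[-1,2,-185,0,0,0],[-1,2,-185,0,0,0],[-1,2,-185,0,0,0]]])

```text
t: 15.55
eef_pos: [0.5523, 0.3358, 0.0157]
ee_rot: [-0.0, 0.997, -0.077, 0.001]
ft_force: [0.7, 0.0, 0.5]
finger_gap: 0.751
```

play_rows(targets=[[[0,0,0,0,0,0],[0,0,0,0,0,0],[0,0,0,0,0,0],[0,0,0,0,0,0],[0,0,0,0,0,0],[0,0,0,0,0,0]]], fingers=1)

```text
t: 16.15
eef_pos: [0.5534, 0.3363, 0.0184]
ee_rot: [-0.001, 0.997, -0.077, 0.003]
ft_force: [-1.3, -1.6, 10.7]
finger_gap: 0.484
```

play_rows(targets=[[[0,0,20,0,0,0],[0,0,50,0,0,0],[0,0,90,0,0,0],[0,0,130,0,0,0],[0,0,155,0,0,0],[0,0,155,0,0,0]]])

```text
t: 16.75
eef_pos: [0.5547, 0.337, 0.1791]
ee_rot: [-0.003, 0.997, -0.077, 0.006]
ft_force: [0.6, 0.8, 0.4]
finger_gap: 0.484
```

```bash
python3 - <<'E'
from st import *
im,s=snap('wrist','w9')
plan(.5948,.0478,.17,4.3)
t,_=snap('top','t9')
tiles(t,None,.067,"top","red",100,(300,160,420,280))
E
```

```text
t 16.8 at [554.  336.6 176.3] delta [  40.8 -288.8   -6.3] rv [-0.005  0.01   0.229] F [-0.4  0.7 -0.2] gap 0.475 j [ 0.49  0.57  1.29 -0.    1.27  0.64]
red top px [386. 207.] area 274 c mm [603.1 -63.4] size [41.1 42. ] ang 4.2
```

View pics/w9.png

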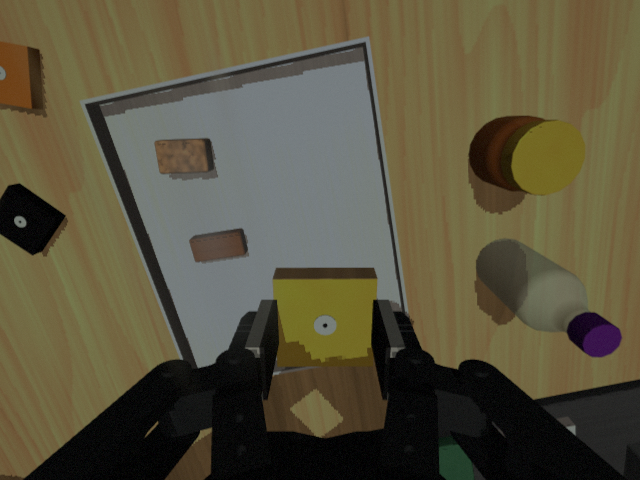

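Yellow is held, with its spot at px (325,325), and red is still on pad2. I'll carry yellow to pad1 now.

```bash
python3 -c "
from st import *
plan(.5948,.0478,.17,4.3)"
```

```text
t 16.85 at [553.4 336.3 174.3] delta [  41.4 -288.5   -4.3] rv [-0.003  0.007  0.229] F [-1.  -0.3 -0.6] gap 0.482 j [ 0.49  0.57  1.3  -0.    1.27  0.64]
```

play_rows(targets=[[[41,-290,0,-0.005,0.01,0.229],[41,-290,0,-0.005,0.01,0.229],[41,-290,0,-0.005,0.01,0.229],[41,-290,0,-0.005,0.01,0.229],[41,-290,0,-0.005,0.01,0.229],[41,-290,0,-0.005,0.01,0.229],[41,-290,0,-0.005,0.01,0.229],[41,-290,0,-0.005,0.01,0.229],[41,-290,0,-0.005,0.01,0.229],[41,-290,0,-0.005,0.01,0.229]]])

```text
t: 17.85
eef_pos: [0.5942, 0.0476, 0.1739]
ee_rot: [0.001, 0.999, 0.038, -0.002]
ft_force: [0.1, -0.8, 0.0]
finger_gap: 0.481
```

```bash
python3 - <<'E'
from st import *
im,s=snap('wrist','w10')
plan(.5948,.0478,.0705,4.3)
E
```

```text
t 17.9 at [594.3  47.5 174.1] delta [   0.5    0.3 -103.6] rv [ 0.002 -0.003 -0.002] F [-0.6  0.   0.4] gap 0.479 j [ 0.02  0.46  1.46 -0.    1.23 -0.06]
```

View pics/w10.png

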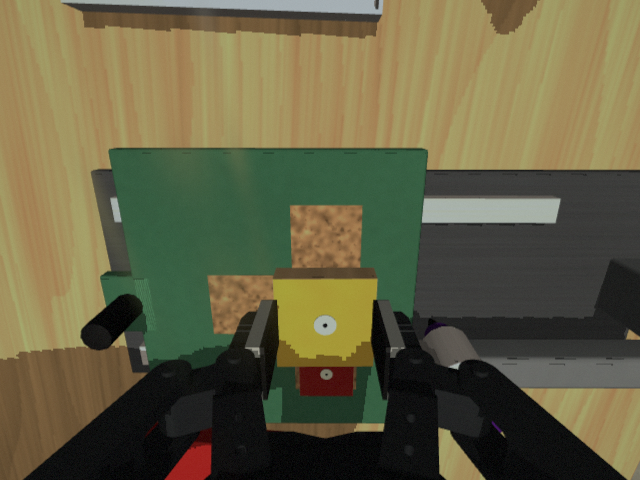

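play_rows(targets=[[[0,0,-40,0,0,0],[0,0,-70,0,0,0],[0,0,-90,0,0,0],[0,0,-98,0,0,0],[0,0,-102,0,0,0],[0,0,-104,0,0,0],[0,0,-105,0,0,0],[0,0,-105,0,0,0]]])

```text
t: 18.7
eef_pos: [0.5949, 0.0477, 0.0705]
ee_rot: [0.001, 0.999, 0.038, -0.0]
ft_force: [-0.6, 1.8, 3.4]
finger_gap: 0.475
```

```bash
python3 - <<'E'
from st import *
im,s=snap('wrist','w11')
plan(.5948,.0478,.0705,4.3)
E
```

```text
t 18.75 at [595.   47.7  70.5] delta [-0.2  0.1  0. ] rv [ 0.002 -0.001 -0.002] F [0.3 2.6 5.3] gap 0.48 j [ 0.02  0.59  1.53 -0.    1.03 -0.06]
```

View pics/w11.png

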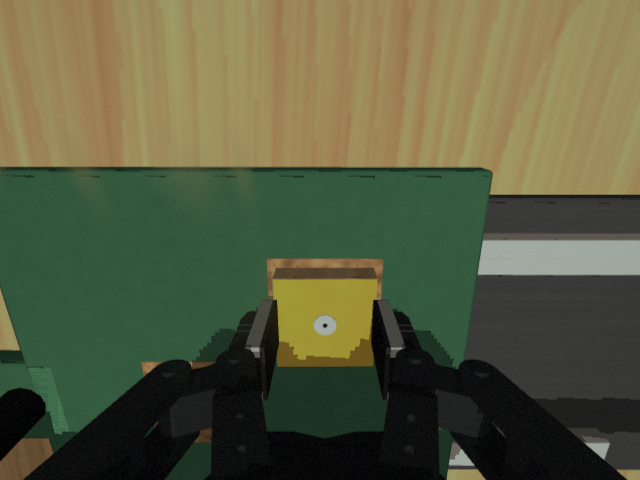

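It's in contact and sits inside the cork border, so I'll release and go up.

play_rows(targets=[[[0,0,0,0,0,0],[0,0,0,0,0,0],[0,0,0,0,0,0],[0,0,0,0,0,0],[0,0,40,0,0,0],[0,0,80,0,0,0],[0,0,120,0,0,0],[0,0,150,0,0,0],[0,0,150,0,0,0]]], fingers=-0.4)

```text
t: 19.65
eef_pos: [0.5962, 0.0477, 0.2251]
ee_rot: [0.001, 0.999, 0.038, 0.003]
ft_force: [0.8, 0.9, 0.2]
finger_gap: 0.699
```

```bash
python3 - <<'E'
from st import *
im,s=snap('wrist','w12')
tiles(im,s,.067,roi=(150,150,500,430));tiles(im,s,.067,col="yel",roi=(150,100,500,430))
t,_=snap('top','t12',(285,75,425,300),2.6)
tiles(t,None,.067,"top","red",100,(300,160,420,280))
tiles(t,None,.067,"top","yel",100,(300,160,420,280))
for ce,st,mr in blobs(t,*COR,60,(300,170,400,270)): print("pad",p2w("top",ce,.055)[0,:2],st[4])
for n,i in (("top",t),("wrist",im)):
    for ce,st,mr in blobs(i,(125,80,40),(150,255,255),20,(345,150,380,185) if n=="top" else None): print(n,"cap",ce,st[4],p2w(n,mr[0],.167,s)[0])
plan(.443,-.02,.17,4.3)
E
```

```text
red wrist px [322. 336.] area 1743 c mm [603.2 -63.4] size [43.4 42.8] ang 4.2
red wrist px [266. 419.] area 939 c mm [ 551.9 -165.4] size [48.8 28.7] ang 2.6
yel wrist px [322. 224.] area 2536 c mm [594.4  46.5] size [44.  43.9] ang 4.3
red top px [386. 207.] area 218 c mm [603.8 -63.5] size [35.8 41.3] ang 88.2
pad [ 0.6032 -0.0653] 309
pad [0.5885 0.1416] 126
wrist cap [453.4845 341.9897] 580 [0.6811 0.0059 0.167 ]
t 19.75 at [594.9  47.7 220.5] delta [-151.9  -67.7  -50.5] rv [ 0.002 -0.    -0.002] F [-0.1  0.1  0.7] gap 0.697 j [ 0.02  0.42  1.4  -0.    1.32 -0.06]
```

View pics/w12.png

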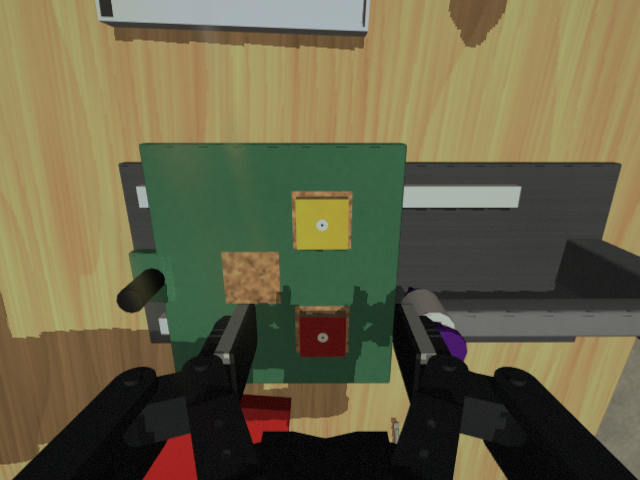

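View pics/t12.png

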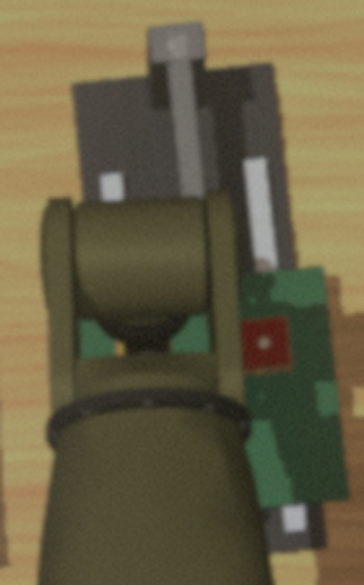

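Both blanks are on their pads. Next I'll work out the pen axis from several views.

```bash
python3 - <<'E'
from st import *
def S(p,q):
    q=np.array(q);return {"eef_pos":np.array(p),"ee_rot":q/np.linalg.norm(q)}
s5=S([.6027,-.061,.1711],[-.003,.999,.039,.006]);s7=S([.603,-.062,.1893],[.001,.999,.039,.002]);s6=S([.6032,-.0621,.0732],[0,.999,.039,.001])
PUR=((125,80,40),(155,255,255))
for n,s,cam in (("w5",s5,"wrist"),("w7",s7,"wrist")):
    im=cv2.imread(f"pics/{n}_raw.png")
    b=blobs(im,*PUR,300)[0]
    cs=b[2]; print(n,cs,p2w(cam,cs[0],.167,s)[0])
im=cv2.imread("pics/top0.png")
h=blobs(im,*PUR,20,(345,150,380,185))[0];print("top",h[0],h[1],p2w("top",h[0],.165)[0])
sc=cv2.imread("pics/scene0.png");h=blobs(sc,*PUR,20,(230,240,260,265))[0];print("scene",h[0],h[1],p2w("scene",h[0],.165)[0])
print("tip w6",p2w("wrist",[[528,207]],.075,s6))
cv2.imwrite("pics/z6.png",cv2.resize(cv2.imread("pics/w6_raw.png")[160:270,500:640],None,fx=5,fy=5,interpolation=cv2.INTER_CUBIC))
E
```

```text
w5 ((518.0, 201.0), (76.0, 80.0), 90.0) [ 0.6746 -0.0019  0.167 ]
w7 ((494.5, 189.5), (69.0, 71.0), 90.0) [ 0.673  -0.0017  0.167 ]
top [361.8662 167.8239] [355 162  14  13 142] [ 0.6758 -0.0025  0.165 ]
scene [242.5655 252.2345] [236 246  14  14 145] [0.6757 0.0004 0.165 ]
tip w6 [[ 0.6755 -0.0037  0.075 ]]
```

View pics/z6.png

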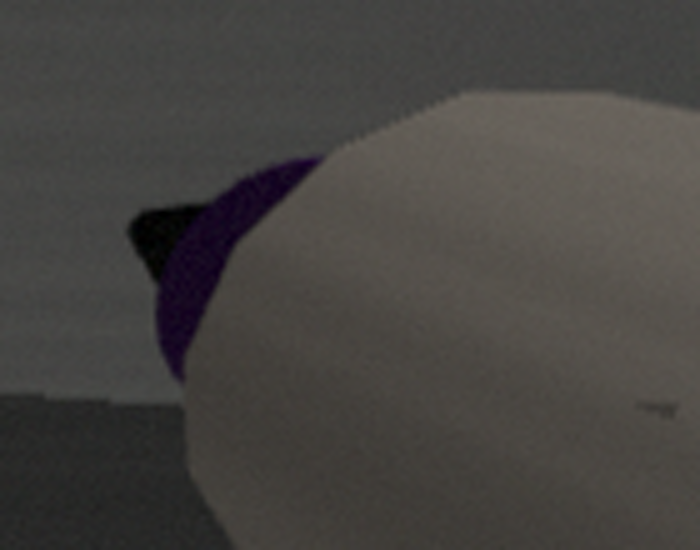

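play_rows(targets=[[[-50,-22,-16,0,0,0],[-100,-44,-32,0,0,0],[-151,-67,-50,0,0,0],[-151,-67,-50,0,0,0],[-151,-67,-90,0,0,0],[-151,-67,-125,0,0,0],[-151,-67,-139,0,0,0],[-151,-67,-139,0,0,0],[-151,-67,-139,0,0,0]]], fingers=-0.2)

```text
t: 20.65
eef_pos: [0.4437, -0.0193, 0.0813]
ee_rot: [0.001, 0.999, 0.038, -0.001]
ft_force: [-0.6, -0.0, 0.0]
finger_gap: 0.599
```

play_rows(targets=[[[0,0,0,0,0,0],[0,0,0,0,0,0],[0,0,0,0,0,0],[0,0,0,0,0,0],[0,0,0,0,0,0],[0,0,0,0,0,0],[0,0,0,0,0,0]]], fingers=1)

```text
t: 21.35
eef_pos: [0.4443, -0.0193, 0.0822]
ee_rot: [0.001, 0.999, 0.038, 0.0]
ft_force: [-0.7, 0.1, 6.2]
finger_gap: 0.237
```

play_rows(targets=[[[4,3.4,0,0,0,0],[10,8.5,0,0,0,0],[18,15.4,0,0,0,0],[26,22.2,0,0,0,0],[34,29,0,0,0,0],[42,35.9,0,0,0,0],[50,42.7,0,0,0,0],[58,49.6,0,0,0,0],[65,55.5,0,0,0,0],[70,59.8,0,0,0,0],[71.6,61.2,0,0,0,0],[71.6,61.2,0,0,0,0],[71.6,61.2,0,0,0,0],[71.6,61.2,0,0,0,0]]])

```text
t: 22.75
eef_pos: [0.5159, 0.042, 0.0823]
ee_rot: [0.001, 0.999, 0.038, 0.0]
ft_force: [1.5, 2.9, -0.2]
finger_gap: 0.234
```

```bash
python3 - <<'E'
from st import *
im,s=snap('wrist','w13')
plan(.4443+.0716,-.0193+.0612,.0822,4.3)
t,_=snap('top','t13',(285,75,425,300),2.6)
tiles(t,None,.067,"top","red",60,(300,130,420,280))
tiles(t,None,.067,"top","yel",60,(300,130,420,280))
E
```

```text
t 22.8 at [515.9  41.9  82.3] delta [-0.  -0.  -0.1] rv [ 0.001  0.001 -0.002] F [2.2 2.3 1.2] gap 0.235 j [ 0.01  0.42  1.76 -0.    0.96 -0.06]
red top px [359. 181.] area 157 c mm [673.8  -2. ] size [40.3 40.9] ang 3.6
yel top px [315. 183.] area 339 c mm [666.1 108.2] size [46.1 48.2] ang 4.1
```

View pics/w13.png

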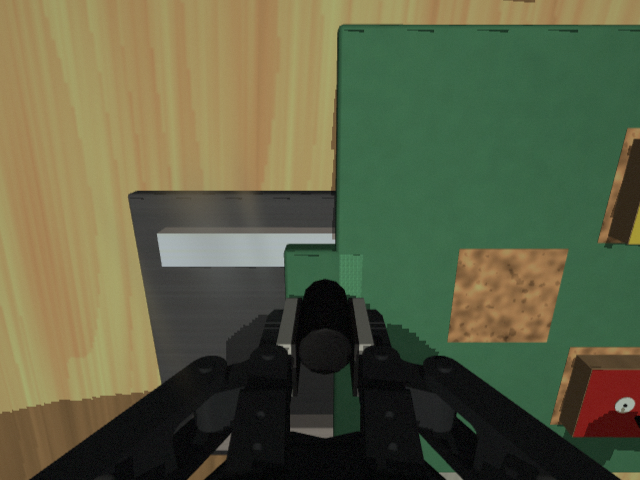

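View pics/t13.png

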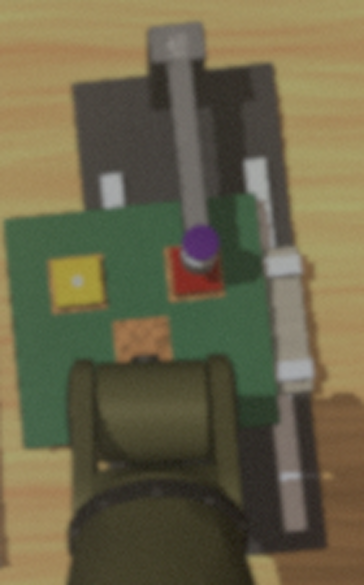

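play_rows(targets=[[[0,0,0,0,0,0],[0,0,0,0,0,0],[0,0,0,0,0,0],[0,0,50,0,0,0],[0,0,100,0,0,0],[10,-20,140,0,0,0],[30,-40,140,0,0,0],[60,-44,140,0,0,0],[60,-44,140,0,0,0],[60,-44,140,0,0,0]]], fingers=-0.2)

```text
t: 23.85
eef_pos: [0.5757, -0.0022, 0.2217]
ee_rot: [0.001, 0.999, 0.038, -0.0]
ft_force: [0.6, -0.5, -1.0]
finger_gap: 0.599
```

```bash
python3 - <<'E'
from st import *
im,s=snap('wrist','w14')
print(s["eef_pos"])
tiles(im,s,.067,roi=(200,100,640,430));tiles(im,s,.067,col="yel",roi=(200,0,640,430))
cv2.imwrite("pics/z14.png",cv2.resize(im[140:340,340:600],None,fx=3,fy=3,interpolation=cv2.INTER_CUBIC))
b=blobs(im,(125,80,40),(155,255,255),300)[0];print(b[2],p2w("wrist",b[2][0],.167,s)[0])
plan(.6748,-.0023,.2,4.3)
E
```

```text
[ 0.5757 -0.0022  0.2217]
red wrist px [438. 228.] area 1813 c mm [674.8  -2.4] size [43.7 42.4] ang 4.4
red wrist px [281. 400.] area 3138 c mm [ 544.7 -186.1] size [81.6 57.3] ang 89.1
yel wrist px [458.  90.] area 3645 c mm [666.  107.8] size [44.1 44.5] ang 4.5
((495.5, 284.0), (50.0, 53.0), 90.0) [ 0.6745 -0.0012  0.167 ]
t 23.9 at [575.4  -2.  221.9] delta [ 99.4  -0.3 -21.9] rv [ 0.001 -0.    -0.002] F [ 0.  -0.5  0.1] gap 0.6 j [-0.07  0.37  1.47 -0.    1.3  -0.14]
```

View pics/z14.png

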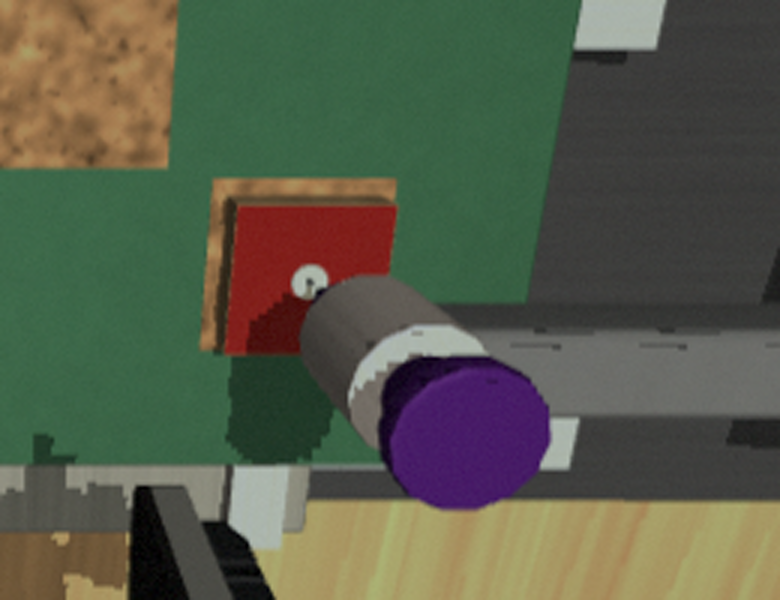

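Red's spot (674.8,-2.4) is under the pen (674.5,-1.8) to within 2 mm. I'll close the fingers and press the cap.

play_rows(targets=[[[30,0,0,0,0,0],[65,0,0,0,0,0],[99,0,0,0,0,0],[99,0,-10,0,0,0],[99,0,-22,0,0,0],[99,0,-35,0,0,0],[99,0,-40,0,0,0],[99,0,-40,0,0,0]]], fingers=1)

```text
t: 24.7
eef_pos: [0.6736, -0.002, 0.1813]
ee_rot: [0.001, 0.999, 0.038, -0.001]
ft_force: [0.2, -0.1, 0.4]
finger_gap: 0.002
```

```bash
python3 - <<'E'
from st import *
im,s=snap('scene','s15',(180,200,320,340),4)
plan(.6746,-.0018,.166,4.3)
E
```

```text
t 24.75 at [674.   -2.  182.1] delta [  0.6   0.2 -16.1] rv [ 0.001 -0.    -0.002] F [ 0.2  0.3 -0.4] gap 0.001 j [-0.06  0.63  1.19 -0.    1.33 -0.13]
```

View pics/s15.png

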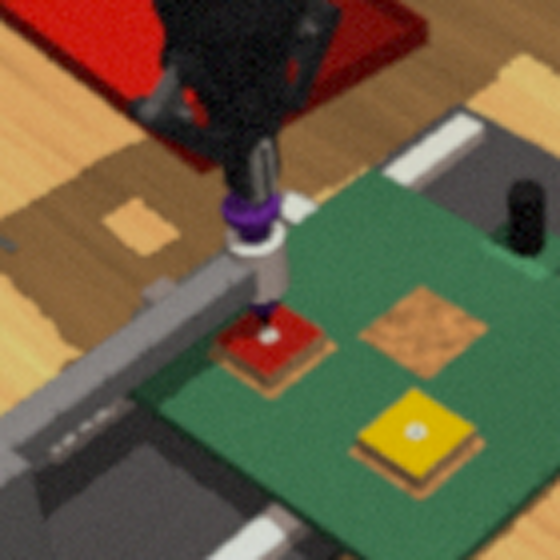

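The fingers are centred on the cap and the tip is above the red spot. I'll press in steps.

play_rows(targets=[[[0,0,-4,0,0,0],[0,0,-8,0,0,0],[0,0,-12,0,0,0],[0,0,-15,0,0,0],[0,0,-17,0,0,0],[0,0,-17,0,0,0],[0,0,-17,0,0,0]]])

```text
t: 25.45
eef_pos: [0.6744, -0.002, 0.167]
ee_rot: [0.001, 0.999, 0.038, 0.001]
ft_force: [-6.3, 0.6, 14.2]
finger_gap: -0.004
```

```bash
python3 - <<'E'
from st import *
im,s=snap('scene','s16',(180,200,320,340),4)
plan(.6746,-.0018,.166,4.3)
E
```

```text
t 25.5 at [674.4  -2.  167. ] delta [ 0.2  0.2 -1. ] rv [ 0.002  0.002 -0.002] F [-6.   0.9 14.5] gap 0.003 j [-0.06  0.64  1.2  -0.    1.3  -0.13]
```

View pics/s16.png

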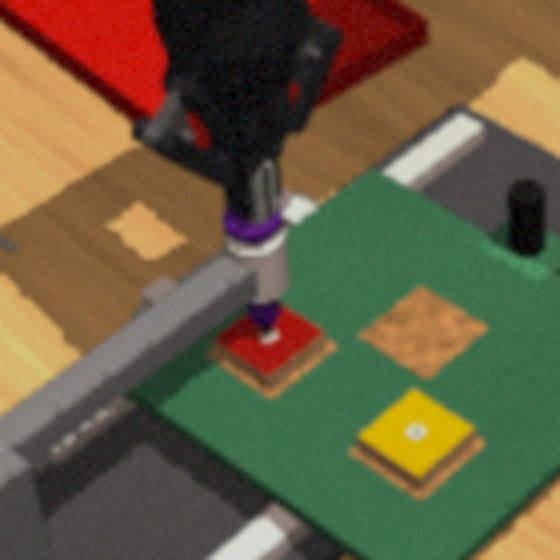

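Pen is fully down (tip at 159 mm, 14 N against the stop) on the red spot. Now I'll lift and check.

play_rows(targets=[[[0,0,15,0,0,0],[0,0,40,0,0,0],[-30,0,55,0,0,0],[-70,0,55,0,0,0],[-100,0,55,0,0,0],[-100,0,55,0,0,0],[-100,0,55,0,0,0]]], fingers=-0.2)

```text
t: 26.2
eef_pos: [0.5745, -0.002, 0.2229]
ee_rot: [0.001, 0.999, 0.038, 0.001]
ft_force: [1.6, -0.2, 0.5]
finger_gap: 0.602
```

```bash
python3 - <<'E'
from st import *
im,s=snap('wrist','w17')
tiles(im,s,.067,roi=(200,100,640,350));tiles(im,s,.067,col="yel",roi=(200,0,640,430))
plan(.5155,.042,.17,4.3)
plan(.5155,.042,.081,4.3)
E
```

```text
red wrist px [439. 228.] area 1789 c mm [674.8  -2.3] size [43.6 43.4] ang 4.3
yel wrist px [458.  91.] area 3653 c mm [666.1 107.8] size [44.2 44.1] ang 4.4
t 26.25 at [574.9  -2.  222.5] delta [-59.4  44.  -52.5] rv [ 0.002  0.003 -0.002] F [-0.6  0.1 -0.4] gap 0.6 j [-0.07  0.37  1.47 -0.    1.3  -0.14]
t 26.25 at [574.9  -2.  222.5] delta [ -59.4   44.  -141.5] rv [ 0.002  0.003 -0.002] F [-0.6  0.1 -0.4] gap 0.6 j [-0.07  0.37  1.47 -0.    1.3  -0.14]
```

View pics/w17.png

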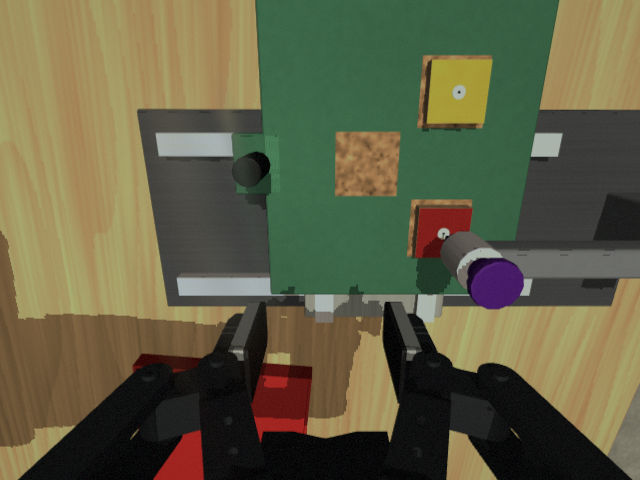

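Nothing has moved. I'll grip the knob next and bring yellow under the pen.

play_rows(targets=[[[-30,22,-20,0,0,0],[-59,44,-50,0,0,0],[-59,44,-52,0,0,0],[-59,44,-90,0,0,0],[-59,44,-125,0,0,0],[-59,44,-141,0,0,0],[-59,44,-141,0,0,0],[-59,44,-141,0,0,0]]])

```text
t: 27.05
eef_pos: [0.517, 0.0419, 0.0822]
ee_rot: [0.001, 0.999, 0.038, 0.002]
ft_force: [0.1, 0.9, 0.6]
finger_gap: 0.603
```

play_rows(targets=[[[0,0,0,0,0,0],[0,0,0,0,0,0],[0,0,0,0,0,0],[0,0,0,0,0,0],[0,0,0,0,0,0],[0,0,0,0,0,0],[0,0,0,0,0,0]]], fingers=1)

```text
t: 27.75
eef_pos: [0.5179, 0.0418, 0.0836]
ee_rot: [0.001, 0.999, 0.038, 0.003]
ft_force: [1.5, -0.2, 5.9]
finger_gap: 0.234
```

play_rows(targets=[[[0.3,-4,0,0,0,0],[0.8,-11,0,0,0,0],[1.5,-20,0,0,0,0],[2.2,-29,0,0,0,0],[2.9,-38,0,0,0,0],[3.6,-47,0,0,0,0],[4.3,-56,0,0,0,0],[5,-65,0,0,0,0],[5.7,-74,0,0,0,0],[6.4,-83,0,0,0,0],[7.1,-92,0,0,0,0],[7.8,-100,0,0,0,0],[8.2,-106,0,0,0,0],[8.5,-110,0,0,0,0],[8.5,-110,0,0,0,0],[8.5,-110,0,0,0,0]]])

```text
t: 29.35
eef_pos: [0.5265, -0.0684, 0.0837]
ee_rot: [0.001, 0.999, 0.038, 0.003]
ft_force: [-1.3, -1.9, 1.2]
finger_gap: 0.236
```

play_rows(targets=[[[0,0,0,0,0,0],[0,0,0,0,0,0],[0,0,0,0,0,0],[0,0,50,0,0,0],[0,0,100,0,0,0],[10,20,140,0,0,0],[30,50,140,0,0,0],[50,66,140,0,0,0],[50,66,140,0,0,0],[50,66,140,0,0,0]]], fingers=-0.2)

```text
t: 30.35
eef_pos: [0.5764, -0.0021, 0.2233]
ee_rot: [0.001, 0.999, 0.039, 0.003]
ft_force: [-0.5, -0.2, -0.2]
finger_gap: 0.6
```

```bash
python3 - <<'E'
from st import *
im,s=snap('wrist','w18')
print(s["eef_pos"])
tiles(im,s,.067,roi=(200,100,640,430));tiles(im,s,.067,col="yel",roi=(200,0,640,430))
b=blobs(im,(125,80,40),(155,255,255),300)[0];print(b[2],p2w("wrist",b[2][0],.167,s)[0])
plan(.6746,-.002,.182,4.3)
E
```

```text
[ 0.5764 -0.0021  0.2233]
red wrist px [443. 337.] area 714 c mm [ 693.  -110.1] size [28.8 39.8] ang 4.2
red wrist px [278. 404.] area 2491 c mm [ 545.4 -186.9] size [83.  55.6] ang 89.2
yel wrist px [439. 226.] area 1706 c mm [677.   -2.2] size [44.1 44.4] ang 4.4
((492.5, 282.5), (49.0, 53.0), 90.0) [ 0.6747 -0.0012  0.167 ]
t 30.4 at [576.1  -2.5 223.4] delta [ 98.5   0.5 -41.4] rv [ 0.002  0.006 -0.002] F [ 0.   0.3 -1. ] gap 0.6 j [-0.07  0.37  1.47 -0.    1.3  -0.14]
```

View pics/w18.png

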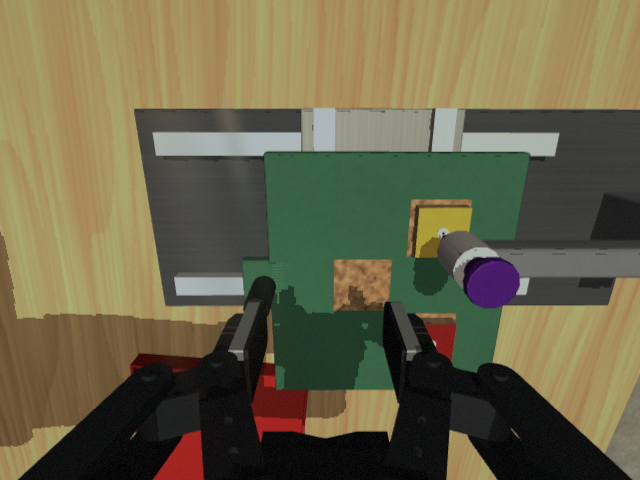

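Yellow sits 2.4 mm too far in x, so I'll regrip the knob and correct.

play_rows(targets=[[[-25,-33,-10,0,0,0],[-50,-66,-30,0,0,0],[-50,-66,-50,0,0,0],[-50,-66,-90,0,-0.006,0],[-50,-66,-125,0,-0.006,0],[-50,-66,-142,0,-0.006,0],[-50,-66,-142,0,-0.006,0],[-50,-66,-142,0,-0.006,0]]])

```text
t: 31.2
eef_pos: [0.5262, -0.0691, 0.0822]
ee_rot: [0.001, 0.999, 0.038, 0.006]
ft_force: [0.3, -0.7, 0.6]
finger_gap: 0.602
```

play_rows(targets=[[[0,0,0,0,0,0],[0,0,0,0,0,0],[0,0,0,0,0,0],[0,0,0,0,0,0],[0,0,0,0,0,0],[0,0,0,0,0,0],[0,0,0,0,0,0]]], fingers=1)

```text
t: 31.9
eef_pos: [0.5268, -0.0693, 0.0837]
ee_rot: [0.002, 0.999, 0.038, 0.007]
ft_force: [-1.8, -0.6, 8.5]
finger_gap: 0.234
```

```bash
python3 - <<'E'
from st import *
plan(.5241,-.0684,.083,4.3)
E
```

```text
t 31.9 at [526.8 -69.3  83.7] delta [-2.7  0.9 -0.7] rv [ 0.003  0.015 -0.001] F [-1.8 -0.6  8.5] gap 0.234 j [-0.2   0.44  1.73 -0.    0.96 -0.28]
```

play_rows(targets=[[[-1,0,0,0,0,0],[-2,0,0,0,0,0],[-2.6,0,0,0,0,0],[-2.6,0,0,0,0,0],[-2.6,0,0,0,0,0]]])

```text
t: 32.4
eef_pos: [0.5242, -0.0694, 0.0839]
ee_rot: [0.002, 0.999, 0.038, 0.007]
ft_force: [-0.9, -2.3, -0.0]
finger_gap: 0.234
```

play_rows(targets=[[[0,0,0,0,0,0],[0,0,0,0,0,0],[0,0,0,0,0,0],[0,0,50,0,0,0],[0,0,100,0,0,0],[10,20,140,0.003,0.015,0],[30,50,140,0.003,0.015,0],[52,67,140,0.003,0.015,0],[52,67,140,0.003,0.015,0],[52,67,140,0.003,0.015,0]]], fingers=-0.2)

```text
t: 33.4
eef_pos: [0.576, -0.0021, 0.2235]
ee_rot: [0.0, 0.999, 0.038, -0.001]
ft_force: [0.6, 0.4, -0.1]
finger_gap: 0.596
```

```bash
python3 - <<'E'
from st import *
im,s=snap('wrist','w19')
print(s["eef_pos"])
tiles(im,s,.067,col="yel",roi=(200,0,640,430))
b=blobs(im,(125,80,40),(155,255,255),300)[0];print(b[2],p2w("wrist",b[2][0],.167,s)[0])
cv2.imwrite("pics/z19.png",cv2.resize(im[140:340,340:600],None,fx=3,fy=3,interpolation=cv2.INTER_CUBIC))
plan(.6746,-.002,.182,4.3)
E
```

```text
[ 0.576  -0.0021  0.2235]
yel wrist px [438. 226.] area 1747 c mm [674.6  -2.7] size [44.2 44.4] ang 4.5
((493.5, 283.0), (50.0, 53.0), 90.0) [ 0.6744 -0.0012  0.167 ]
t 33.45 at [575.8  -2.6 223.6] delta [ 98.8   0.6 -41.6] rv [ 0.    -0.001 -0.001] F [-0.1  1.1  0.1] gap 0.597 j [-0.07  0.37  1.46 -0.    1.31 -0.14]
```

View pics/z19.png

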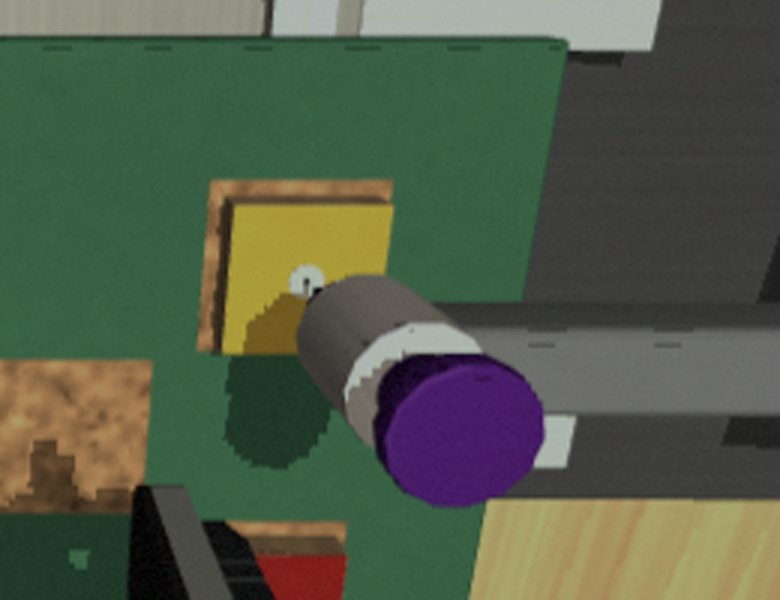

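Yellow's spot is at (674.6,-2.7) against the pen at (674.4,-1.8), the same picture as with red. Press.

play_rows(targets=[[[30,0,0,0,0,0],[65,0,0,0,0,0],[99,0.5,0,0,0,0],[99,0.5,-10,0,0,0],[99,0.5,-22,0,0,0],[99,0.5,-35,0,0,0],[99,0.5,-40,0,0,0],[99,0.5,-40,0,0,0],[99,0.5,-46,0,0,0],[99,0.5,-51,0,0,0],[99,0.5,-55,0,0,0],[99,0.5,-58,0,0,0],[99,0.5,-58.5,0,0,0],[99,0.5,-58.5,0,0,0],[99,0.5,-58.5,0,0,0]]], fingers=1)

```text
t: 34.95
eef_pos: [0.6751, -0.0021, 0.167]
ee_rot: [0.0, 0.999, 0.038, 0.0]
ft_force: [-4.8, 0.3, 13.4]
finger_gap: -0.001
```

```bash
python3 - <<'E'
from st import *
im,s=snap('scene','s20',(180,200,320,340),4)
plan(.6746,-.0018,.166,4.3)
E
```

```text
t 35.0 at [675.1  -2.1 167. ] delta [-0.5  0.3 -1. ] rv [ 0.     0.001 -0.001] F [-5.5  0.2 13.7] gap 0.004 j [-0.06  0.64  1.2  -0.    1.3  -0.13]
```

View pics/s20.png

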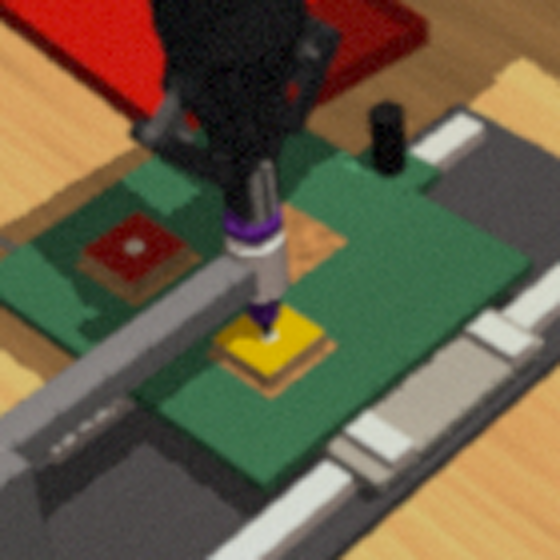

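Yellow is marked, with 13.5 N against the stop. Next I'll pull the carrier back.

play_rows(targets=[[[0,0,15,0,0,0],[0,0,40,0,0,0],[-30,-10,50,0,0,0],[-70,-30,50,0,0,0],[-110,-50,40,0,0,0],[-151,-67,20,0,0,0],[-151,-67,0,0,0,0],[-151,-67,-40,0,0,0],[-151,-67,-75,0,0,0],[-151,-67,-85,0,0,0],[-151,-67,-85,0,0,0],[-151,-67,-85,0,0,0]]], fingers=-0.2)

```text
t: 36.2
eef_pos: [0.525, -0.0692, 0.0836]
ee_rot: [0.0, 0.999, 0.038, 0.001]
ft_force: [0.3, 0.5, 0.4]
finger_gap: 0.601
```

play_rows(targets=[[[0,0,0,0,0,0],[0,0,0,0,0,0],[0,0,0,0,0,0],[0,0,0,0,0,0],[0,0,0,0,0,0],[0,0,0,0,0,0],[0,0,0,0,0,0]]], fingers=1)

```text
t: 36.9
eef_pos: [0.5259, -0.0693, 0.0853]
ee_rot: [0.001, 0.999, 0.038, 0.003]
ft_force: [-1.9, 1.2, 10.1]
finger_gap: 0.237
```

play_rows(targets=[[[-4,2.4,0,0,0,0],[-11,6.6,0,0,0,0],[-19,11.4,0,0,0,0],[-27,16.2,0,0,0,0],[-35,21,0,0,0,0],[-43,25.8,0,0,0,0],[-51,30.6,0,0,0,0],[-59,35.4,0,0,0,0],[-67,40.2,0,0,0,0],[-74,44.4,0,0,0,0],[-79,47.5,0,0,0,0],[-82,49,0,0,0,0],[-83,49.5,0,0,0,0],[-83,49.5,0,0,0,0],[-83,49.5,0,0,0,0]]])

```text
t: 38.4
eef_pos: [0.4428, -0.0197, 0.0854]
ee_rot: [0.001, 0.999, 0.038, 0.003]
ft_force: [-2.5, 1.3, 3.2]
finger_gap: 0.236
```

Not at the stop yet (only slide friction), so I'll nudge further.

play_rows(targets=[[[-1,0,0,0,0,0],[-2,0,0,0,0,0],[-3,0,0,0,0,0],[-3,0,0,0,0,0]]])

```text
t: 38.8
eef_pos: [0.4411, -0.0198, 0.0855]
ee_rot: [0.001, 0.999, 0.038, 0.005]
ft_force: [13.6, 0.5, -10.3]
finger_gap: 0.232
```

play_rows(targets=[[[-1,0,0,0,0,0],[-2,0,0,0,0,0],[-2,0,0,0,0,0],[-2,0,0,0,0,0]]])

```text
t: 39.2
eef_pos: [0.4411, -0.0198, 0.0855]
ee_rot: [0.001, 0.999, 0.038, 0.007]
ft_force: [20.3, 1.9, -15.9]
finger_gap: 0.235
```

At the stop, and the position no longer changes. I'll release and look.

play_rows(targets=[[[1,0,0,0,0,0],[1,0,0,0,0,0],[1,0,0,0,0,0],[1,0,0,0,0,0],[1,0,50,0,0,0],[1,0,100,0,0.014,0],[40,-10,130,0,0.014,0],[90,-10,130,0,0.014,0],[110,-10,130,0,0.014,0],[110,-10,130,0,0.014,0],[110,-10,130,0,0.014,0]]], fingers=-0.4)

```text
t: 40.3
eef_pos: [0.5505, -0.0298, 0.2149]
ee_rot: [0.0, 0.999, 0.038, -0.001]
ft_force: [-0.2, 0.3, -0.6]
finger_gap: 0.701
```

```bash
python3 - <<'E'
from st import *
im,s=snap('wrist','w21')
tiles(im,s,.067,roi=(200,50,640,360));tiles(im,s,.067,col="yel",roi=(200,0,640,430))
plan(.6,-.063,.15,4.3)
for p in [(r) for r in blobs(im,*COR,800)]: print(p[0],p2w("wrist",p[2][0],.055,s)[0,:2])
E
```

```text
red wrist px [381. 268.] area 2298 c mm [600.9 -62.8] size [43.7 42.4] ang 4.4
yel wrist px [388. 132.] area 3458 c mm [592.2  47.3] size [44.3 44.5] ang 4.4
t 40.35 at [550.3 -29.8 215.2] delta [ 49.7 -33.2 -65.2] rv [ 0.001 -0.001 -0.001] F [ 0.  -0.3 -0.7] gap 0.701 j [-0.12  0.32  1.55 -0.    1.27 -0.2 ]
[ 68.6107 349.2494] [ 0.3515 -0.1651]
[ 96.591  113.1056] [0.3681 0.021 ]
[338.9554 365.3488] [ 0.5618 -0.1933]
[302.9072 199.7631] [ 0.5302 -0.0119]
[613.3838 385.8332] [ 0.8512 -0.1649]
[604.8119  42.4712] [0.7412 0.1236]
[171.3193  34.1568] [0.4298 0.1002]
[242.1866  17.9888] [0.4799 0.1162]
[370.1701 249.0639] [ 0.6006 -0.0631]
[369.4382 121.7613] [0.5921 0.0486]
```

View pics/w21.png

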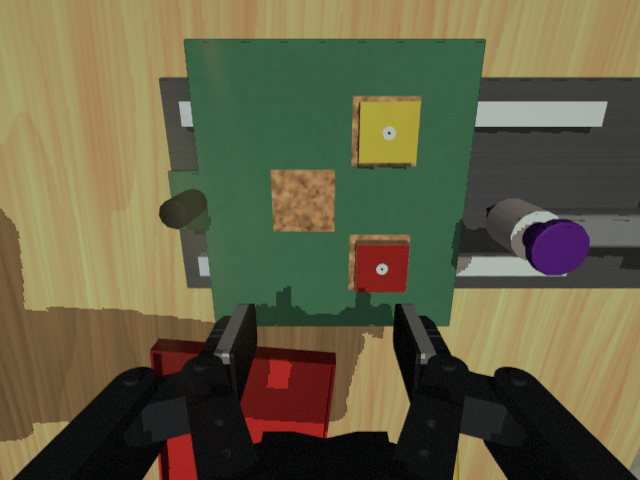

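Both blanks are in place, red at (600.9,-62.8), and the slide is at its stop. I'll pick red now.

play_rows(targets=[[[25,-16,0,0,0,0],[50.5,-32,-20,0,0,0],[50.5,-32,-60,0,0,0],[50.5,-32,-100,0,0,0],[50.5,-32,-130,0,0,0],[50.5,-32,-147,0,0,0],[50.5,-32,-147,0,0,0],[50.5,-32,-147,0,0,0]]], fingers=-0.5)

```text
t: 41.15
eef_pos: [0.6007, -0.0618, 0.0693]
ee_rot: [0.001, 0.999, 0.038, -0.0]
ft_force: [-0.2, -0.6, 1.1]
finger_gap: 0.75
```

play_rows(targets=[[[0,0,0,0,0,0],[0,0,0,0,0,0],[0,0,0,0,0,0],[0,0,0,0,0,0],[0,0,0,0,0,0],[0,0,0,0,0,0]]], fingers=1)

```text
t: 41.75
eef_pos: [0.6017, -0.0619, 0.0718]
ee_rot: [0.001, 0.999, 0.038, 0.002]
ft_force: [-2.4, 0.8, 9.8]
finger_gap: 0.472
```

play_rows(targets=[[[0,0,15,0,0,0],[0,0,45,0,0,0],[0,0,85,0,0,0],[0,0,100,0,0,0],[0,0,100,0,0,0]]])

```text
t: 42.25
eef_pos: [0.6027, -0.0621, 0.1755]
ee_rot: [0.001, 0.999, 0.038, 0.005]
ft_force: [-0.2, 1.1, -1.4]
finger_gap: 0.473
```

```bash
python3 - <<'E'
from st import *
im,s=snap('wrist','w22')
plan(.48,-.365,.10,0)
E
```

```text
t 42.3 at [601.9 -62.  173.1] delta [-121.9 -303.   -73.1] rv [ 0.002  0.006 -0.076] F [-0.3 -0.   0.6] gap 0.466 j [-0.16  0.48  1.44 -0.    1.22 -0.24]
```

View pics/w22.png

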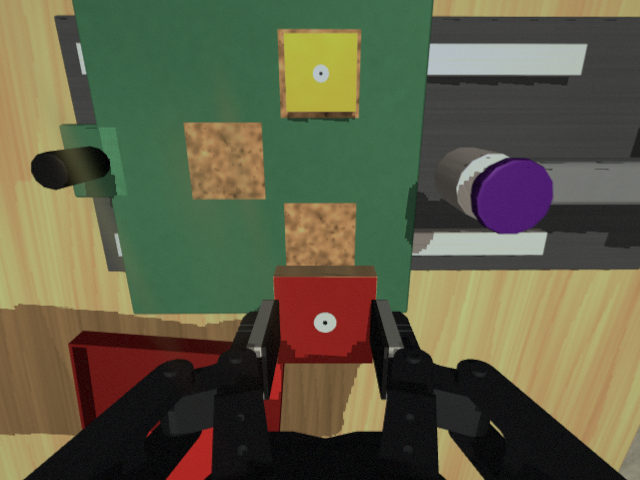

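play_rows(targets=[[[-18,-46,0,0,0,0],[-36,-91,0,0,0,-0.03],[-54,-136,0,0,0,-0.06],[-73,-181,0,0.002,0.006,-0.076],[-91,-226,-20,0.002,0.006,-0.076],[-108,-270,-50,0.002,0.006,-0.076],[-122,-303,-73,0.002,0.006,-0.076],[-122,-303,-73,0.002,0.006,-0.076],[-122,-303,-110,0.002,0.006,-0.076],[-122,-303,-135,0.002,0.006,-0.076],[-122,-303,-146,0.002,0.006,-0.076],[-122,-303,-146,0.002,0.006,-0.076],[-122,-303,-146,0.002,0.006,-0.076]]])

```text
t: 43.6
eef_pos: [0.4804, -0.365, 0.028]
ee_rot: [0.0, 1.0, 0.0, 0.0]
ft_force: [-0.4, 0.1, -0.2]
finger_gap: 0.467
```

```bash
python3 - <<'E'
from st import *
im,s=snap('wrist','w23')
plan(.48,-.365,.0195,0)
E
```

```text
t 43.65 at [ 480.5 -365.2   28.4] delta [-0.5  0.2 -8.9] rv [ 0.001  0.001 -0.   ] F [ 1.2 -0.2  0.3] gap 0.469 j [-0.71  0.66  1.53 -0.    0.95 -0.71]
```

View pics/w23.png

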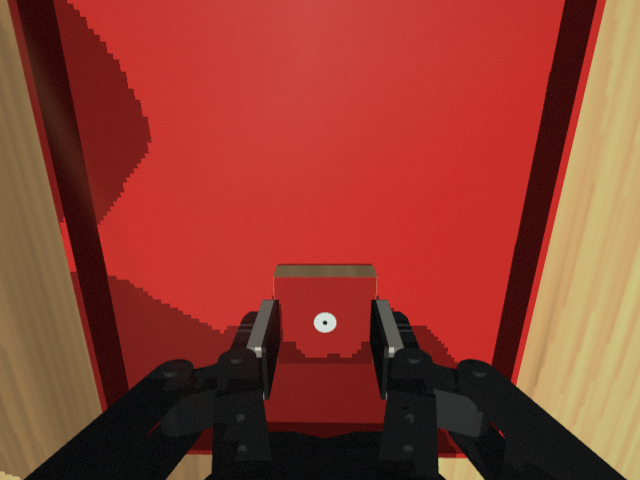

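It's inside the tray, about 8 mm above the floor.

play_rows(targets=[[[0,0,-4,0,0,0],[0,0,-7,0,0,0],[0,0,-9,0,0,0],[0,0,-10,0,0,0],[0,0,-10,0,0,0]]])

```text
t: 44.15
eef_pos: [0.4807, -0.3653, 0.0197]
ee_rot: [0.001, 1.0, 0.0, 0.001]
ft_force: [-5.6, 5.1, 14.2]
finger_gap: 0.47
```

play_rows(targets=[[[0,0,0,0,0,0],[0,0,0,0,0,0],[0,0,0,0,0,0],[0,0,0,0,0,0],[0,0,40,0,0,0],[0,0,80,0,0,0],[0,0,130,0,0,0],[0,0,170,0,0,0],[0,0,170,0,0,0]]], fingers=-0.4)

```text
t: 45.05
eef_pos: [0.4822, -0.3665, 0.1959]
ee_rot: [0.004, 1.0, 0.0, 0.004]
ft_force: [1.3, -0.5, 0.1]
finger_gap: 0.696
```

```bash
python3 - <<'E'
from st import *
im,s=snap('wrist','w24')
t,_=snap('top','t24')
tiles(t,None,.067,"top","yel",100,(300,160,420,280))
plan(.5922,.0473,.2,4.4)
E
```

```text
yel top px [340. 212.] area 337 c mm [592.3  46.9] size [45.6 46. ] ang 88.7
t 45.15 at [ 480.8 -365.3  190.1] delta [111.4 412.6   9.9] rv [0.002 0.003 0.077] F [-0.2  0.4 -0.7] gap 0.701 j [-0.71  0.46  1.42 -0.    1.26 -0.71]
```

View pics/w24.png

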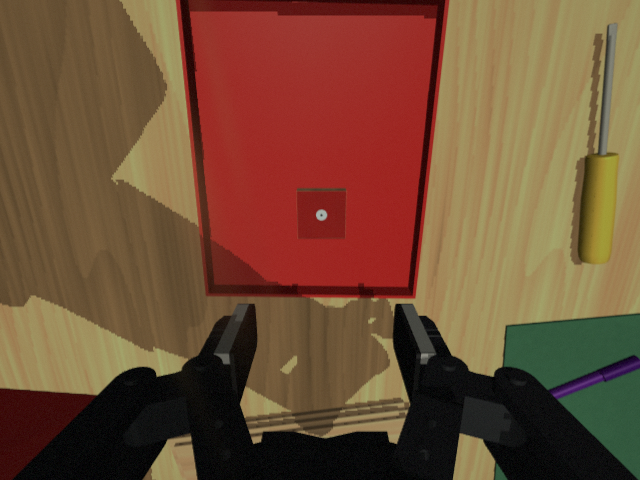

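Red lies flat in the tray, with its spot at px (321,215). Yellow next.

play_rows(targets=[[[12,45,10,0,0,0.01],[24,90,10,0,0,0.02],[36,135,10,0,0,0.03],[48,180,10,0,0,0.05],[60,225,10,0.002,0.003,0.077],[72,270,10,0.002,0.003,0.077],[84,315,10,0.002,0.003,0.077],[96,360,10,0.002,0.003,0.077],[111,412,10,0.002,0.003,0.077],[111,412,10,0.002,0.003,0.077],[111,412,10,0.002,0.003,0.077]]], fingers=-0.5)

```text
t: 46.25
eef_pos: [0.5913, 0.0478, 0.1981]
ee_rot: [0.0, 0.999, 0.04, -0.002]
ft_force: [0.4, -0.9, 0.5]
finger_gap: 0.751
```

```bash
python3 - <<'E'
from st import *
im,s=snap('wrist','w25')
tiles(im,s,.067,col="yel",roi=(200,0,460,430))
plan(.5922,.0473,.068,4.4)
E
```

```text
yel wrist px [327. 234.] area 2990 c mm [592.4  47.2] size [44.3 44.6] ang 4.6
t 46.3 at [591.3  46.6 198.5] delta [   0.9    0.7 -130.5] rv [ 0.001 -0.003 -0.001] F [-0.1 -1.  -1.1] gap 0.754 j [ 0.02  0.43  1.44 -0.    1.27 -0.06]
```

play_rows(targets=[[[0.5,1,-45,0,0,0],[0.5,1,-90,0,0,0],[0.5,1,-115,0,0,0],[0.5,1,-130,0,0,0],[0.5,1,-130,0,0,0],[0.5,1,-130,0,0,0]]])

```text
t: 46.9
eef_pos: [0.5923, 0.0469, 0.0696]
ee_rot: [0.0, 0.999, 0.039, -0.001]
ft_force: [-0.0, -0.4, 1.8]
finger_gap: 0.751
```

play_rows(targets=[[[0,0,0,0,0,0],[0,0,0,0,0,0],[0,0,0,0,0,0],[0,0,0,0,0,0],[0,0,0,0,0,0],[0,0,0,0,0,0]]], fingers=1)

```text
t: 47.5
eef_pos: [0.5935, 0.0468, 0.072]
ee_rot: [0.001, 0.999, 0.039, 0.001]
ft_force: [-0.5, -1.1, 9.9]
finger_gap: 0.467
```

play_rows(targets=[[[0,0,15,0,0,0],[0,0,45,0,0,0],[0,0,85,0,0,0],[0,0,100,0,0,0],[0,0,100,0,0,0]]])

```text
t: 48.0
eef_pos: [0.5945, 0.0468, 0.1756]
ee_rot: [0.001, 0.999, 0.039, 0.004]
ft_force: [0.5, 0.4, -1.2]
finger_gap: 0.464
```

```bash
python3 - <<'E'
from st import *
im,s=snap('wrist','w26')
t,_=snap('top','t26',(400,180,600,330),4)
plan(.48,-.275,.10,0)
E
```

```text
t 48.1 at [593.2  46.8 171.8] delta [-113.2 -321.8  -71.8] rv [ 0.001  0.002 -0.077] F [ 0.2  0.4 -1.4] gap 0.465 j [ 0.02  0.46  1.47 -0.    1.22 -0.06]
```

View pics/w26.png

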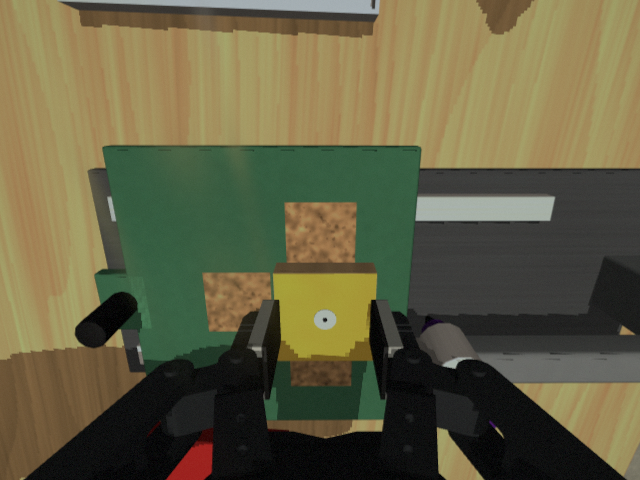

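View pics/t26.png

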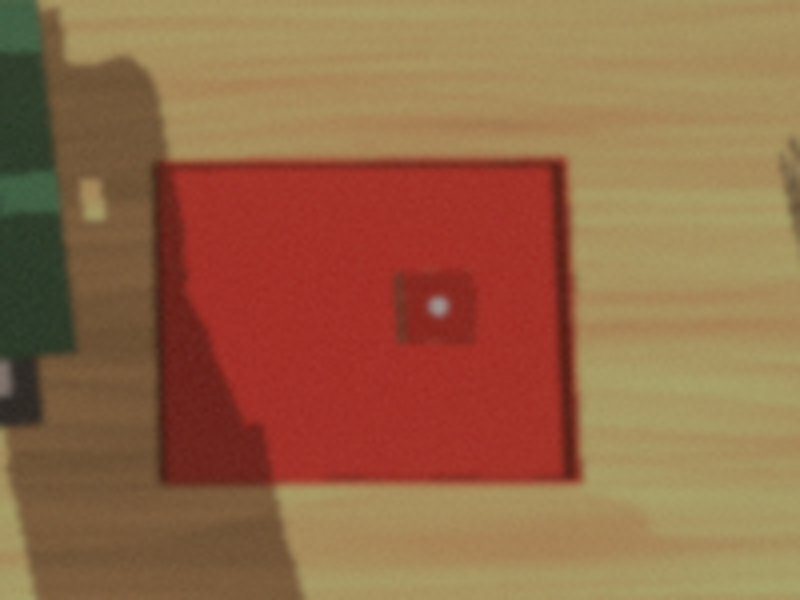

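play_rows(targets=[[[-16,-46,0,0,0,0],[-32,-91,0,0,0,-0.03],[-48,-136,0,0,0,-0.06],[-64,-181,0,0,0.002,-0.077],[-80,-226,-20,0,0.002,-0.077],[-97,-275,-50,0,0.002,-0.077],[-113,-322,-72,0,0.002,-0.077],[-113,-322,-72,0,0.002,-0.077],[-113,-322,-110,0,0.002,-0.077],[-113,-322,-135,0,0.002,-0.077],[-113,-322,-146,0,0.002,-0.077],[-113,-322,-149,0,0.002,-0.077],[-113,-322,-149,0,0.002,-0.077]]])

```text
t: 49.4
eef_pos: [0.4805, -0.275, 0.0231]
ee_rot: [0.001, 1.0, 0.0, 0.0]
ft_force: [0.9, 0.1, 0.1]
finger_gap: 0.463
```

```bash
python3 - <<'E'
from st import *
im,s=snap('wrist','w27')
plan(.48,-.275,.0195,0)
E
```

```text
t 49.45 at [ 480.8 -275.2   23.7] delta [-0.8  0.2 -4.2] rv [ 0.002  0.001 -0.001] F [-0.4 -0.6 -0.6] gap 0.468 j [-0.59  0.58  1.68 -0.    0.88 -0.59]
```

View pics/w27.png

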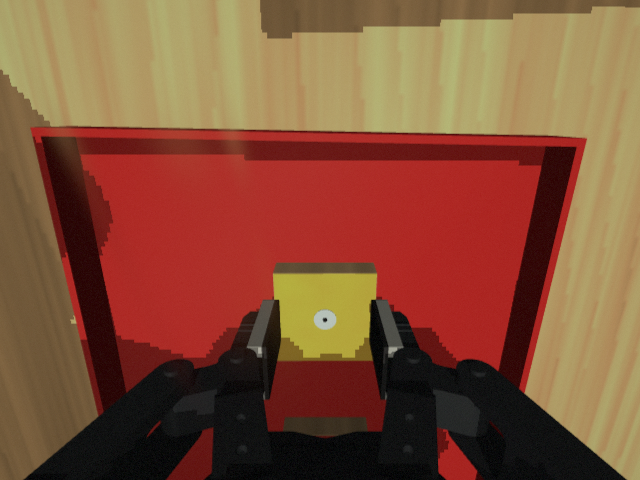

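It's inside the tray, with red clear behind it.

play_rows(targets=[[[0,0,-2,0,0,0],[0,0,-4,0,0,0],[0,0,-5,0,0,0],[0,0,-5,0,0,0]]])

```text
t: 49.85
eef_pos: [0.4813, -0.2755, 0.02]
ee_rot: [0.001, 1.0, 0.0, 0.001]
ft_force: [-3.6, 2.9, 12.6]
finger_gap: 0.464
```

play_rows(targets=[[[0,0,0,0,0,0],[0,0,0,0,0,0],[0,0,0,0,0,0],[0,0,0,0,0,0],[0,0,40,0,0,0],[0,0,80,0,0,0],[0,0,130,0,0,0],[0,0,180,0,0,0],[-60,0,200,0,0,0],[-60,0,200,0,0,0],[-60,0,200,0,0,0]]], fingers=-0.4)

```text
t: 50.95
eef_pos: [0.4204, -0.2757, 0.2208]
ee_rot: [0.002, 1.0, -0.0, 0.002]
ft_force: [0.4, -0.2, 1.0]
finger_gap: 0.703
```

```bash
python3 - <<'E'
from st import *
plan(.48,-.275,.0195,0)
im,s=snap('wrist','w28')
t,_=snap('top','t28')
sc,_=snap('scene','s28')
tiles(t,None,.015,"top","yel",60,(430,210,560,310))
E
```

```text
t 50.95 at [ 420.4 -275.7  220.8] delta [  59.6    0.7 -201.3] rv [0.003 0.003 0.001] F [ 0.4 -0.2  1. ] gap 0.703 j [-0.65  0.21  1.68 -0.    1.25 -0.65]
yel top px [472. 257.] area 263 c mm [ 480.6 -273.3] size [41.6 39.5] ang 88.6
```

View pics/w28.png

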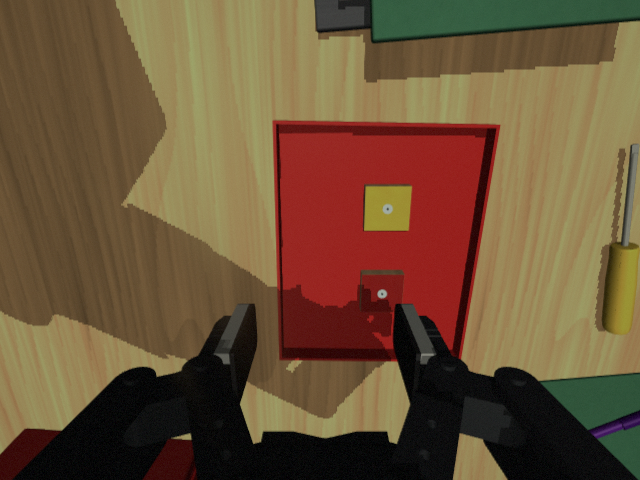

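View pics/t28.png

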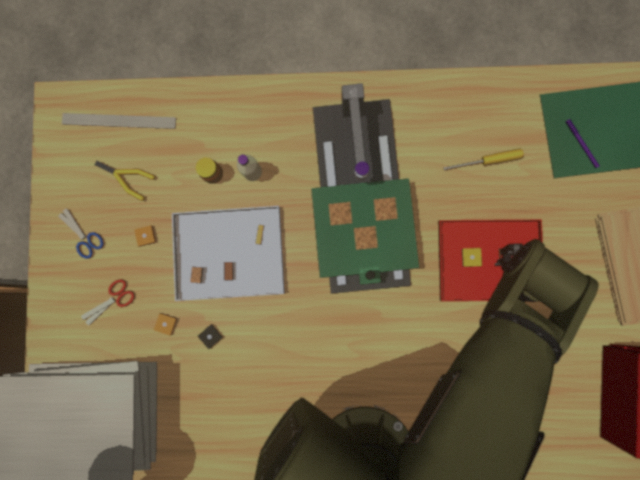

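View pics/s28.png

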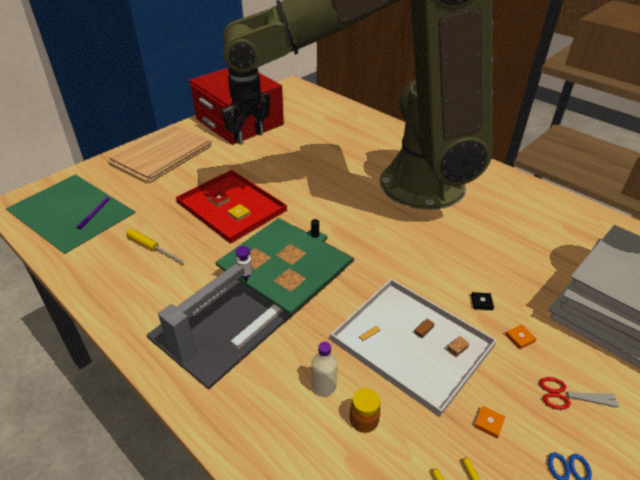

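Both blanks lie flat and apart in the tray. The carrier computes to xslide ≈ 0 mm, the pen is up, the off-cuts are in the bin and the bystanders haven't moved.

```bash
python3 -c "
from workcell import ctrl
print(ctrl.finish_job())"
```

```text
the job is handed in; nothing more can be done
None
```

I finished the task and handed the job in at about 51 s of the 210 s allowed; no verdict was reported.

**What I did:** Red and yellow were in the bin and blue was absent. I put red on the right far pad and yellow on the left far pad. I then slid each under the pen and pushed the cap fully down, red first and then yellow. Both times the cap met its stop at 13–14 N. I laid both blanks in the red tray, with the carrier already pulled back to its stop.

**Spot under the pen:** Red's spot measured within about 1 mm of the pen axis. Yellow's was first 2.4 mm off, so I regripped the knob and corrected it to about 1 mm before pressing. My views of the pen itself agree to only 1–2 mm.

**Final checks:**
- Both blanks lie flat and about 90 mm apart in the tray.
- The lower slide computes to about 0 mm, the pen is up, and the gripper is clear of everything.
- The three off-cuts are still in the bin. The bottle, jar and screwdriver look unmoved.
- No check failed or disagreed at the end.

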